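Open the leaning filter housing

ROBOT

A 6-joint arm with a two-finger parallel gripper is mounted at the origin on a cart in front of the work surface, level with it; the furniture and walls round the work are solid. World frame = base frame: x ahead of the robot, y to its left, z up, the work surface at z = 0. Lengths are in m, angles in rad, forces in N, time in s.
With the tool pointing down it reaches from about 0.325 to 0.85 m from the base axis. Payload 4.4 kg.
Tool frame: the origin (TCP) lies midway between the tips of the shut fingers; the grasp point (between the pads) lies 19 mm behind it (bot.grasp_offset is the distance from the TCP to the grasp point, in m); x points along the fingers, y is the direction in which the jaws open and shut, and the axes are right-handed (so a half turn about x gives the same grasp; the last joint's range is limited). The gripper opens to 94 mm and grips with 3 to 60 N. Pads are 16 mm wide; open, the fingers measure 119 mm over their backs; the gripper's body (75 mm by 177 mm) begins 78 mm behind the grasp point.
Start: joints at [-1.423, 0.207, 1.542, -0, 1.393, -0.15], TCP at [0.169, -0.55, 0.205] pointing down, gripper open.
Joint ranges: [-2.73, 2.73], [-0.86, 2.22], [0.23, 2.46], [-1.11, 4.25], [0.08, 2.63], [-2.82, 2.82]. Speed limits (rad/s): [2.79, 2.79, 3.14, 3.14, 3.14, 3.14].

INTERFACE

Orientations are given as a unit quaternion [w, x, y, z].
In Python, from plant import bot gives the robot as it stands. The module is installed in compiled form; this text tells all that it offers.
- The arm moves only by the tool play_rows, never from a script. Its argument "deltas" is a list that holds one entry, the list of rows, each a list of 5 numbers: the shift along the tool's x, y, z in cm, then the turn about the tool's x in rad, then the closure, from 0 (fully open) to 1 (shut). A call has 1 to 20 rows; each row is the pose to reach, as a shift and turn from the pose commanded when the call began, along the tool's axes at that moment; what a row does not reach only later rows make up. A row lasts 1/8 s, in which the tool goes at most 62.5 mm and 10.7 degrees, less where a joint would pass 70% of its speed; a pose out of reach is approached as far as the arm can. A call with a gripper value outside its range is refused whole. The fingers move at their own pace and stop on an object; "squeeze" is the grip in N (left out, the last holds). Time passes only in rows, so rows that repeat a pose let the fingers close. It gives the time, the measured TCP pose, the force and the opening at its end, in the units of the state.
- bot.state(): the state, without advancing time (a new reading comes with each control period).
- bot.get_image(name): name is "side" or "top"; returns a dict with "image" (400x640x3 uint8, blue, green, red), "mtx" (3x3 intrinsics, pixels), "xyz" and "attitude" of the camera in the world. Camera axes: x right, y down, z forward; pixel columns grow to the right and rows downward; lengths in m; the calibration is good to about 2 mm. A picture is of the moment at which its call begins. There is no depth.
- bot.hand_in(): hands the job in, once; it reports no verdict.
The state is a dict: "clock": time; "joints": joint angles; "joint_vel": joint speeds; "joint_efforts": joint torques, N m; "position": TCP position; "ee_rot": TCP orientation; "ft_force": force on the tool from outside, world axes, zero at the start; "ft_torque": the same for the moment, N m; "grip_width": finger opening in m.
Only numpy, scipy, OpenCV 4.12 (cv2) and the standard library are available. Lean on these libraries where they do the work, as an engineer would, in place of code of your own. Each camera call takes 0.05 s, during which the arm holds its last target.

TASK

Open the filter housing on the bench so that its filter can be changed: push the bayonet cover in against its spring, turn it a quarter turn anticlockwise until it comes free, and draw it out, without forcing it. Set the cover down, without dropping it, flat on the floor of the steel tray with its grip bar upwards, beside the dish that is already there; the dish may be nudged along but must stay flat in the tray. Leave the other things on the bench where they stand.

Things in the scene. Friction and masses are not known exactly. Their poses are not given: they have to be found in the camera images.
- cover_grip (a point): Grey bayonet cover, 0.25 kg: disc 63 mm across, 16 thick, with an upright flat-sided grip bar on top, 66 long, 18 wide, 40 high. Point: on its axis, 20 below the bar's top, 20 above the disc's top, 35 above the underside. x along the bar, y across it, z outwards along the axis (up when it lies flat, bar up). Two ears under the bar's ends reach 40.5 mm from the axis, 20 wide, 7 thick.
- rim_centre (a point): Centre of the filter housing's mouth, in the rim's plane, 140 mm above the bench. z: barrel axis, outwards, leaning 30 degrees from vertical to the housing's front; x: line of the grip bar when locked; y: its line when free. Rim 108 mm across outside, its top at z = 0; mouth inside the tabs 68 mm. Locked, the cover's frame is parallel, its disc top at z = 3 mm, its point at z = 22 mm.
- tab (a point): Middle of one of two opposite steel tabs under the rim (39 mm from the axis, 10 below the rim). Locked, the ears sit in 5 mm deep notches under the tabs. To free: push the cover in along the axis 6 to 9 mm (bottoms at 10), keep it in, turn it anticlockwise seen from outside (positive about the axis) a quarter turn; free from 77 to 98 degrees, where a stop ends the turn. Clockwise is blocked.
- gap (a point): Middle of one of two opposite open gaps between the tabs, 40 mm from the axis, in the rim's plane, 90 degrees on from the locked bar's line. With the ears here the cover draws straight out along the axis; pull at least 30 mm before moving sideways.
- plate (a joint): Sprung plate in the barrel under the cover, m, grows as it is pushed in: 0 with the cover locked, 0.010 fully in, -0.006 when the cover is off. It pushes the cover outwards with 8 N locked and 0.3 N more per mm.
- housing: Filter housing, fixed to the bench: foot 150 x 150 x 12 mm (centre 25 mm behind the origin), two cheeks, white barrel with steel rim leaning 30 degrees towards its front. Origin on the bench directly below the mouth's centre; -x is its front, z up.
- tray: Pressed steel tray, loose on the bench, 139 (x) x 209 (y) x 34 mm, 0.7 kg. Origin: centre of its underside; z up. Flat floor 105 x 175 mm, 2 mm above the underside; walls 33 high. A dish stands in its +y half. With the cover flat on the floor, bar up, the cover's point is 37 mm above the tray's underside.
- dish: Round petri dish, 61 mm across, 16 high, loose in the +y half of the tray. Origin: centre of its underside, z up.
- brown_bottle: Bystander: brown glass reagent bottle with black screw cap, 52 mm across, 116 high (mm). Origin: centre of its underside.
- white_bottle: Bystander: white bottle with screw cap, 62 mm across, 166 high (mm). Origin: centre of its underside.
- tape: Bystander: roll of tape lying flat, 102 mm across, 24 high (mm). Origin: centre of its underside.
- timer: Bystander: small white desk timer lying flat, 60 x 68 x 19 (mm). Origin: centre of its underside.
- wipes_box: Bystander: small white carton, 54 x 67 x 60 (mm). Origin: centre of its underside.
- beaker: Bystander: clear plastic beaker, 52 mm across, 70 high (mm). Origin: centre of its underside.
There are look-alikes about, which are no part of the job. Leave any purple or turquoise look-alike of the part that bears cover_grip alone. Leave any purple look-alike of the dish alone.

How it is judged:
By the outcome, as a careful person would: the job done as asked, in the order asked, and still so for the second after the job is handed in, with the robot touching nothing.
It also fails if it takes over 48 s, if anything falls off the work surface, if the arm or the gripper's body presses on something with over 40 N, if the wrist force passes 120 N, or if a joint passes its speed limit or range.

## Working session

There is one attempt and no reset: what is moved stays moved. The work goes in short steps, Python scripts to look and compute and a tool call to move; the robot and the scene stay as the last step left them, time stands still between calls to the robot, and variables do not carry over. Pictures are saved under pics/ and viewed, and the job is handed in when it is done.

Besides the shell and the picture viewer there is one more tool, called after "Request:" as name([rows], argument=value, ...), one row to a line, values as JSON. play_rows: Moves the arm, as the interface text tells. Its arguments: {"type":"object","properties":{"deltas":{"type":"array","items":{"type":"array","items":{"type":"array","items":{"type":"number"}}}},"squeeze":{"type":"number"}},"required":["deltas"]}

```bash
mkdir -p pics
cat > h.py <<'E'
import numpy as np, cv2
from scipy.spatial.transform import Rotation as R
from plant import bot
def q2R(q): return R.from_quat([q[1],q[2],q[3],q[0]]).as_matrix()
def att(d):
    a=np.array(d["attitude"],float)
    return a if a.shape==(3,3) else q2R(a)
def ray(d,u,v):
    r=att(d)@np.linalg.inv(np.array(d["mtx"]))@np.array([u,v,1.0]); return np.array(d["xyz"]),r/np.linalg.norm(r)
def onz(d,u,v,z):
    o,r=ray(d,u,v); return o+r*(z-o[2])/r[2]
def proj(d,p):
    c=att(d).T@(np.array(p)-np.array(d["xyz"])); k=np.array(d["mtx"])@c; return k[:2]/k[2]
def tri(d1,p1,d2,p2):
    o1,r1=ray(d1,*p1);o2,r2=ray(d2,*p2)
    A=np.stack([r1,-r2],1);t=np.linalg.lstsq(A,o2-o1,rcond=None)[0]
    a=o1+r1*t[0];b=o2+r2*t[1];return (a+b)/2,np.linalg.norm(a-b)
E
python3 - <<'E'
from h import *
import pickle
D={}
for n in("side","top"):
    d=bot.get_image(n);D[n]=d;cv2.imwrite(f"pics/{n}0.png",d["image"]);print(n,d["mtx"],d["xyz"],d["attitude"])
pickle.dump(D,open("d0.pkl","wb"))
print(bot.state(),bot.grasp_offset)
E
```

```text
side [[370.42187443   0.         314.92945433]
 [  0.         370.42187443 208.04450301]
 [  0.           0.           1.        ]] [0.19021606 0.6773264  0.88759517] [ 0.09257254 -0.19106376  0.8944084  -0.39364779]
top [[377.72897471   0.         314.28135978]
 [  0.         377.72897471 201.45206821]
 [  0.           0.           1.        ]] [ 0.48140698 -0.09257157  1.30503392] [-0.01460673  0.70776274 -0.705719    0.02862246]
{'clock': 0.1, 'joints': array([-1.42351777e+00,  2.07352181e-01,  1.54280069e+00,  4.12457125e-05,
        1.39351149e+00, -1.50519787e-01]), 'joint_vel': array([-8.42120743e-05, -8.32892851e-04, -5.08023290e-03,  7.75036296e-04,
       -3.50324383e-04, -2.86453107e-04]), 'joint_efforts': array([-4.42850351e-04, -3.71866286e+01, -2.82294238e+01,  6.98998338e-02,
        3.10714112e-02, -4.93190043e-05]), 'position': array([ 0.1685976 , -0.54896298,  0.20440199]), 'ee_rot': array([ 0.10416394,  0.69929818,  0.10562881, -0.6992671 ]), 'ft_force': array([-0.08364602, -0.15115717, -0.34841764]), 'ft_torque': array([0.0571863 , 0.02821814, 0.02809775]), 'grip_width': 0.09402446018707014} 0.0188
```

View pics/side0.png

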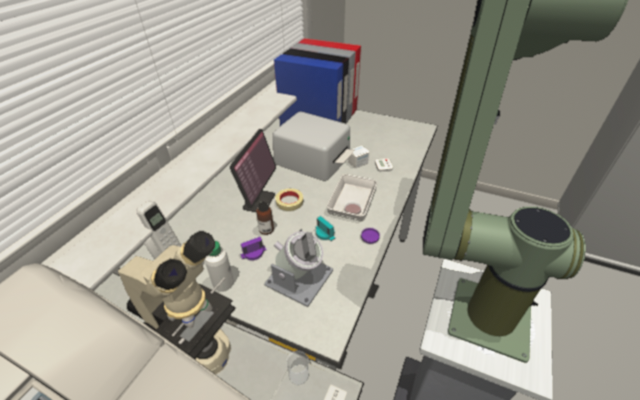

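View pics/top0.png

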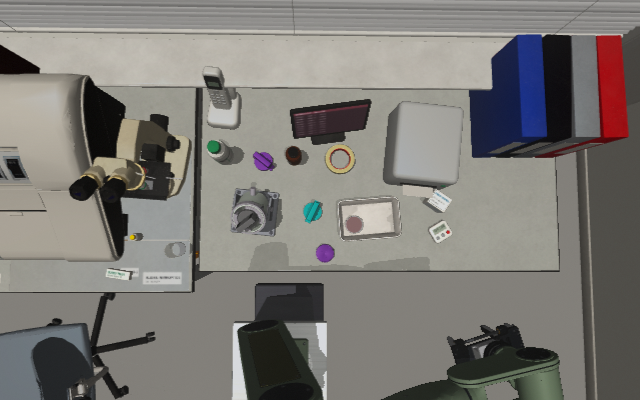

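Run:
```python
from h import *
import pickle
D=pickle.load(open("d0.pkl","rb"))
s=D["side"]["image"];t=D["top"]["image"]
cv2.imwrite("pics/a.png",cv2.resize(s[210:310,250:350],None,fx=6,fy=6,interpolation=cv2.INTER_CUBIC))
cv2.imwrite("pics/b.png",cv2.resize(t[180:245,220:290],None,fx=8,fy=8,interpolation=cv2.INTER_CUBIC))
cv2.imwrite("pics/c.png",cv2.resize(t[180:260,300:410],None,fx=7,fy=7,interpolation=cv2.INTER_CUBIC))
for n,u,v,z in[("base",280,380,0),("housing top",250,215,.14),("tray",370,218,.0),("dish",354,224,.01),("turq",313,211,.05)]:
    print(n,onz(D["top"],u,v,z))
print(proj(D["top"],[0,0,0]),proj(D["side"],[0,0,0]))
```

```text
base [-0.03988774 -0.0045673   0.        ]
housing top [0.51036611 0.08191609 0.14      ]
tray [ 0.50461499 -0.31148539  0.        ]
dish [ 0.48372726 -0.25461313  0.01      ]
turq [ 0.52647652 -0.11318779  0.05      ]
[278.73339898 367.83411428] [489.77997324 316.38266195]
```

View pics/a.png

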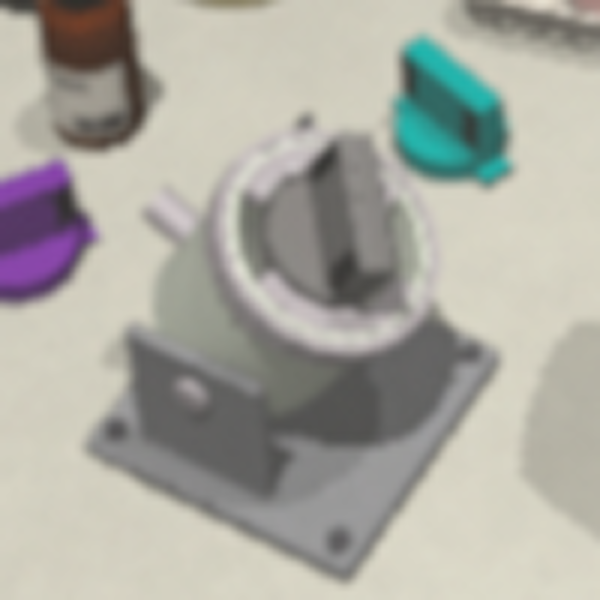

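View pics/b.png

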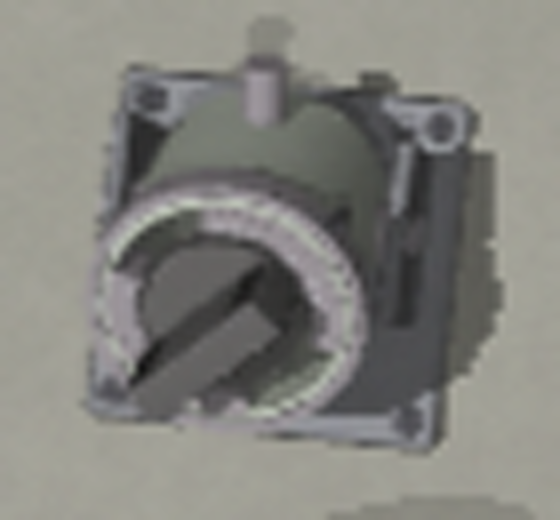

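View pics/c.png

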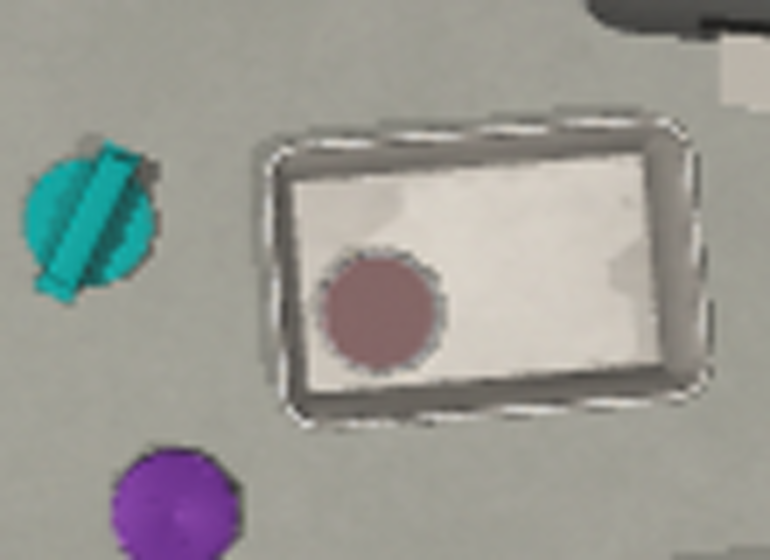

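Run:
```python
from h import *
import pickle
D=pickle.load(open("d0.pkl","rb"))
def crop(n,x0,y0,x1,y1,f,out):
    c=cv2.resize(D[n]["image"][y0:y1,x0:x1],None,fx=f,fy=f,interpolation=cv2.INTER_LANCZOS4)
    for x in range(x0,x1,5):
        cv2.line(c,(int((x-x0+.5)*f),0),(int((x-x0+.5)*f),6 if x%10 else 14),(0,0,255),1)
        if x%10==0: cv2.putText(c,str(x),(int((x-x0+.5)*f),24),0,.4,(0,0,255),1)
    for y in range(y0,y1,5):
        cv2.line(c,(0,int((y-y0+.5)*f)),(6 if y%10 else 14,int((y-y0+.5)*f)),(0,0,255),1)
        if y%10==0: cv2.putText(c,str(y),(16,int((y-y0+.5)*f)),0,.4,(0,0,255),1)
    cv2.imwrite(out,c)
crop("top",226,184,284,240,10,"pics/tz.png")
crop("side",262,226,336,308,7,"pics/sz.png")
print(q2R(bot.state()["ee_rot"]).round(4))
```

```text
[[-3.000e-04  2.934e-01 -9.560e-01]
 [ 2.100e-03 -9.560e-01 -2.934e-01]
 [-1.000e+00 -2.000e-03 -4.000e-04]]
```

View pics/tz.png

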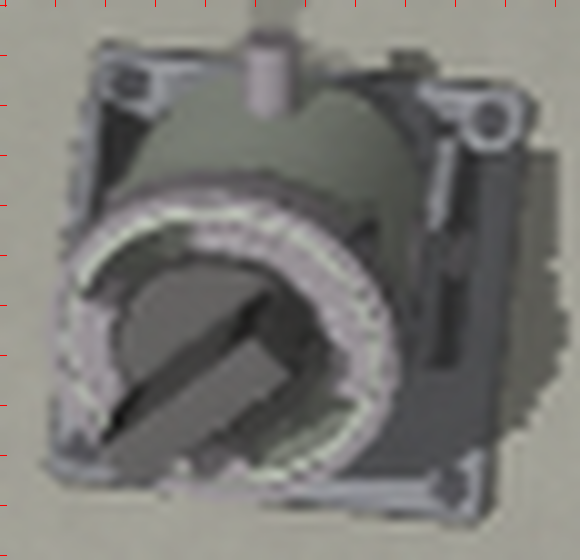

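View pics/sz.png

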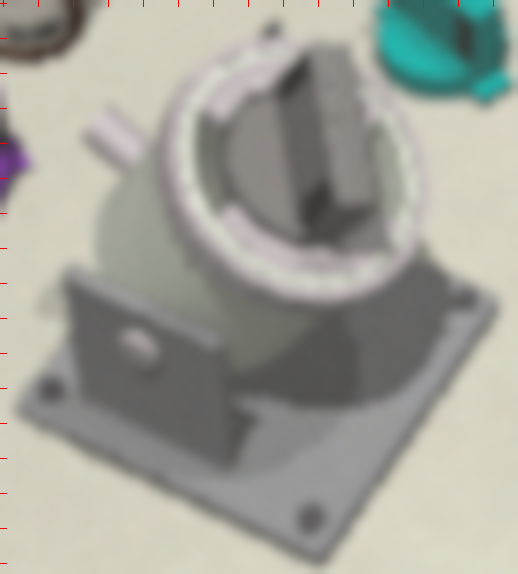

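Run:
```python
from h import *
import pickle
D=pickle.load(open("d0.pkl","rb"));T=D["top"];S=D["side"]
t=lambda x,y:(226+x/10-.5,184+y/10-.5)
s=lambda x,y:(262+x/7-.5,226+y/7-.5)
P=[onz(T,*t(*p),.012) for p in[(98,42),(535,88),(490,520),(45,480)]]
Q=[onz(S,*s(*p),.012) for p in[(16,404),(321,555),(498,300)]]
for p in P+Q: print(p.round(4))
for a,b in[(0,1),(1,2),(2,3),(3,0)]:
    d=P[b]-P[a];print(np.linalg.norm(d).round(4),np.degrees(np.arctan2(d[1],d[0])).round(1))
for a,b in[(0,1),(1,2)]:
    d=Q[b]-Q[a];print("S",np.linalg.norm(d).round(4),np.degrees(np.arctan2(d[1],d[0])).round(1))
print("centre top",np.mean(P,0),"side",(Q[0]+Q[2])/2)
print("rim",tri(T,t(227,337),S,s(296,168)))
# bar top corners top view
print(onz(T,*t(227,337),.14),onz(S,*s(296,168),.14))
```

```text
[0.6068 0.1524 0.012 ]
[0.5916 0.0029 0.012 ]
[0.444  0.0171 0.012 ]
[0.4573 0.1681 0.012 ]
[0.6031 0.1586 0.012 ]
[0.4576 0.1725 0.012 ]
[0.4424 0.0288 0.012 ]
0.1503 -95.8
0.1483 174.5
0.1517 85.0
0.1504 -6.0
S 0.1461 174.5
S 0.1445 -96.0
centre top [0.5249477 0.0851449 0.012    ] side [0.52274588 0.09371542 0.012     ]
rim (array([0.50395009, 0.08883675, 0.13083946]), np.float64(0.00039427285863742064))
[0.50359444 0.08734291 0.14      ] [0.50033733 0.09602455 0.14      ]
```

Run:
```python
from h import *
import pickle
D=pickle.load(open("d0.pkl","rb"));T=D["top"];S=D["side"]
def cen(d,lo,hi,box):
    x0,y0,x1,y1=box;h=cv2.cvtColor(d["image"],cv2.COLOR_BGR2HSV)[y0:y1,x0:x1]
    m=cv2.inRange(h,lo,hi);M=cv2.moments(m,True);return (M["m10"]/M["m00"]+x0,M["m01"]/M["m00"]+y0),M["m00"]
for name,lo,hi,z,bt,bs in[("pdish",(130,80,50),(165,255,255),.012,(310,240,340,265),(355,225,385,245)),
  ("tape?",(8,60,120),(28,255,255),.02,(322,140,360,178),(272,185,308,212)),
  ("turq",(80,80,50),(100,255,255),.03,(300,195,326,225),(310,212,340,242))]:
    a,n=cen(T,lo,hi,bt);b,k=cen(S,lo,hi,bs)
    print(name,a,n,b,k,onz(T,*a,z)[:2].round(4),onz(S,*b,z)[:2].round(4),tri(T,a,S,b))
```

```text
pdish (324.5, 252.74409448818898) 254.0 (369.8636363636364, 235.33333333333334) 198.0 [ 0.3858 -0.1533] [ 0.3837 -0.1444] (array([ 0.38549748, -0.15363872,  0.00237763]), np.float64(0.0008083437848860154))
tape? (339.38483965014575, 158.42274052478135) 343.0 (288.93617021276594, 199.94224924012158) 329.0 [ 0.7086 -0.2039] [ 0.7006 -0.1869] (array([ 0.71181384, -0.20562659,  0.00120345]), np.float64(0.00028267865276000644))
turq (312.06, 211.34666666666666) 300.0 (324.3687707641196, 229.2890365448505) 301.0 [ 0.526  -0.1103] [ 0.5226 -0.0943] (array([ 0.52790277, -0.11006867,  0.01296726]), np.float64(0.002780706777671458))
```

```bash
cat >> h.py <<'E'
YAW=np.radians(-5.6); xh=np.array([np.cos(YAW),np.sin(YAW),0]); yh=np.array([-xh[1],xh[0],0]); zh=np.array([0,0,1.])
a=-.5*xh+np.sqrt(.75)*zh; e1=np.sqrt(.75)*xh+.5*zh; e2=yh
def onplane(d,u,v,c,off):
    o,r=ray(d,u,v); q=o+r*(((c+off*a-o)@a)/(r@a)); q=q-c; return np.array([q@e1,q@e2])
E
python3 - <<'E'
from h import *
import pickle
D=pickle.load(open("d0.pkl","rb"));T=D["top"];S=D["side"]
t=lambda x,y:(226+x/10-.5,184+y/10-.5)
s=lambda x,y:(262+x/7-.5,226+y/7-.5)
for nm,d,f,c,pp in [("T",T,t,np.array([.502,.088,.14]),[(105,450),(245,335),(292,372),(165,470)]),("S",S,s,np.array([.500,.095,.14]),[(310,50),(348,46),(378,200),(338,210)])]:
    Q=np.array([onplane(d,*f(*p),c,.042) for p in pp])*1000
    print(nm,Q.round(1).tolist(),"mean",Q.mean(0).round(1))
    for i in range(4):
        v=Q[(i+1)%4]-Q[i];print(np.linalg.norm(v).round(1),np.degrees(np.arctan2(v[1],v[0])).round(1))
E
```

```text
T [[-16.9, 27.6], [27.2, -13.5], [16.3, -27.6], [-21.8, 9.6]] mean [ 1.2 -1. ]
60.3 -42.9
17.9 -127.6
53.3 135.7
18.7 74.9
S [[26.3, -14.9], [16.2, -27.8], [-27.7, 16.1], [-18.3, 30.8]] mean [-0.8  1. ]
16.4 -128.1
62.1 135.0
17.4 57.2
63.8 -45.7
```

Request:
play_rows([
  [[-10,0,0,0,0],[-10,0,0,0,0.3],[-10,-6,-5.5,0.18,0.5],[-10,-12,-11,0.36,0.5],[-10,-17,-15.5,0.54,0.5],[-10,-22,-20,0.72,0.5],[-10,-27,-24.5,0.9,0.5],[-10,-32,-29,1.08,0.5],[-10,-37,-33,1.163,0.5],[-10,-42,-38,1.163,0.5],[-9,-47,-42,1.163,0.5],[-8,-51.6,-46.2,1.163,0.5],[-7,-51.6,-46.2,1.163,0.5],[-7,-51.6,-46.2,1.163,0.5],[-7,-51.6,-46.2,1.163,0.5],[-7,-51.6,-46.2,1.163,0.5]],
], squeeze=20)

```text
clock: 2.1
position: [0.4586, 0.0785, 0.2753]
ee_rot: [0.296, -0.642, 0.297, 0.642]
ft_force: [-0.2, -1.0, 0.2]
grip_width: 0.0472
```

Run:
```python
from h import *
import pickle
D={}
for n in("side","top"):
    d=bot.get_image(n);D[n]=d
pickle.dump(D,open("d1.pkl","wb"))
s=bot.state();print(s["clock"],s["joints"].round(3),s["position"],q2R(s["ee_rot"]).round(3),s["grip_width"],s["ft_force"])
p=s["position"];Rm=q2R(s["ee_rot"])
c=D["side"]["image"][140:320,200:420].copy();c=cv2.resize(c,None,fx=3.5,fy=3.5,interpolation=cv2.INTER_CUBIC)
u=proj(D["side"],p)
for sg in(1,-1):
    v=proj(D["side"],p+sg*Rm[:,1]*s["grip_width"]/2);print(v)
    x=int((v[0]+.5-200)*3.5),int((v[1]+.5-140)*3.5);cv2.circle(c,x,3,(0,0,255),-1)
cv2.imwrite("pics/s1.png",c)
cv2.imwrite("pics/t1.png",cv2.resize(D["top"]["image"][120:320,180:400],None,fx=3,fy=3,interpolation=cv2.INTER_CUBIC))
```

```text
2.2 [-0.018 -0.082  1.702 -0.     1.521  2.42 ] [0.45880238 0.07797734 0.27577304] [[ 0.    -0.762 -0.647]
 [-0.    -0.647  0.762]
 [-1.    -0.    -0.001]] 0.04676062690276073 [0.53225375 0.04806299 0.11415679]
[329.68463327 210.4510628 ]
[311.17261055 214.24424371]
```

View pics/s1.png

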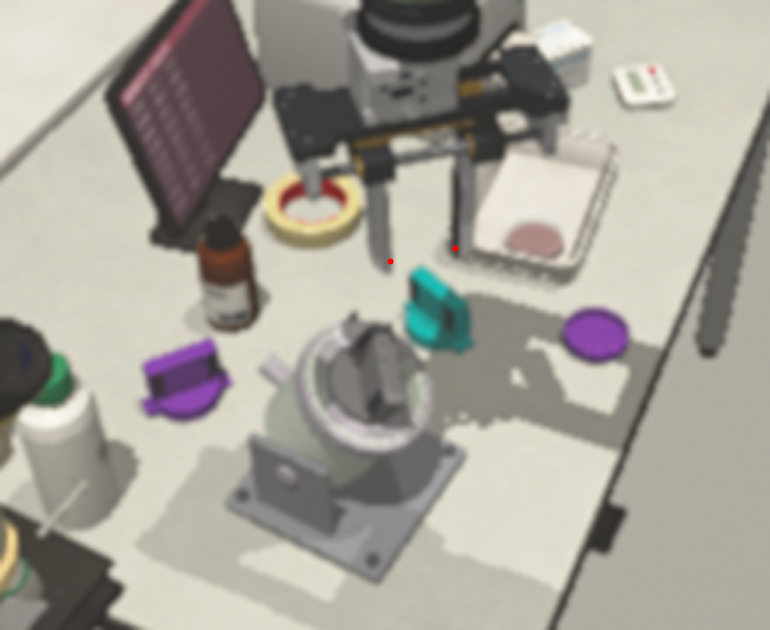

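View pics/t1.png

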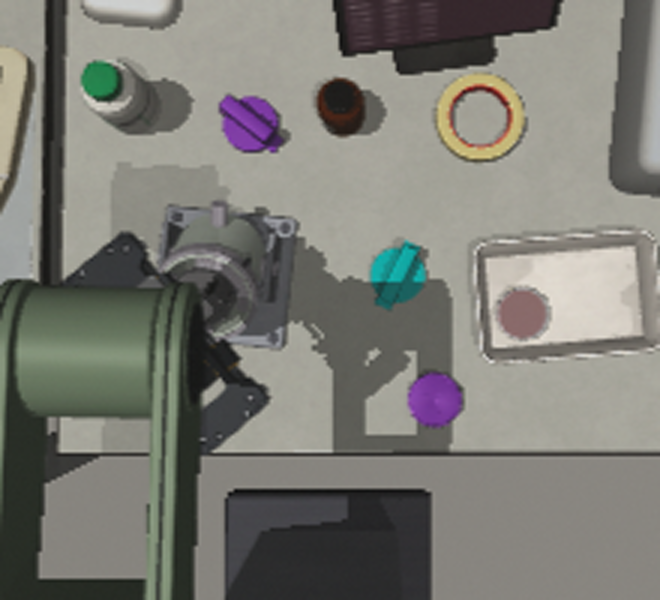

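Request:
play_rows([
  [[2,-2.9,-1,0,0.6],[4,-2.9,-1,0,0.6],[6,-2.9,-1,0,0.6],[7,-2.9,-1,0,0.6],[7,-2.9,-1,0,0.6],[7,-2.9,-1,0,0.6]],
])

```text
clock: 2.95
position: [0.4882, 0.09, 0.2065]
ee_rot: [-0.297, 0.642, -0.296, -0.641]
ft_force: [0.5, -0.5, 0.7]
grip_width: 0.0378
```

```bash
cat > look.py <<'E'
from h import *
import sys
nm=sys.argv[1];x0,y0,x1,y1=map(int,sys.argv[2:6]);f=float(sys.argv[6]);out=sys.argv[7]
d=bot.get_image(nm)
cv2.imwrite(out,cv2.resize(d["image"][y0:y1,x0:x1],None,fx=f,fy=f,interpolation=cv2.INTER_CUBIC))
s=bot.state();np.set_printoptions(precision=4,suppress=True)
print(s["clock"],s["position"],s["ft_force"],s["ft_torque"],s["grip_width"],s["joints"])
E
python3 look.py side 260 190 350 290 6 pics/s2.png; python3 look.py top 220 180 290 245 8 pics/t2.png
```

```text
3.0 [0.4883 0.0901 0.2067] [-0.0945 -0.7654 -0.0885] [ 0.0967  0.0227 -0.0154] 0.03739262223066066 [ 0.0081  0.0357  1.7296 -0.      1.374   2.4444]
3.05 [0.4882 0.0902 0.2066] [-0.8351 -0.0022  0.4145] [ 0.0642 -0.0261  0.0081] 0.037615398004236675 [ 0.0082  0.0358  1.7297 -0.      1.3739  2.4445]
```

View pics/s2.png

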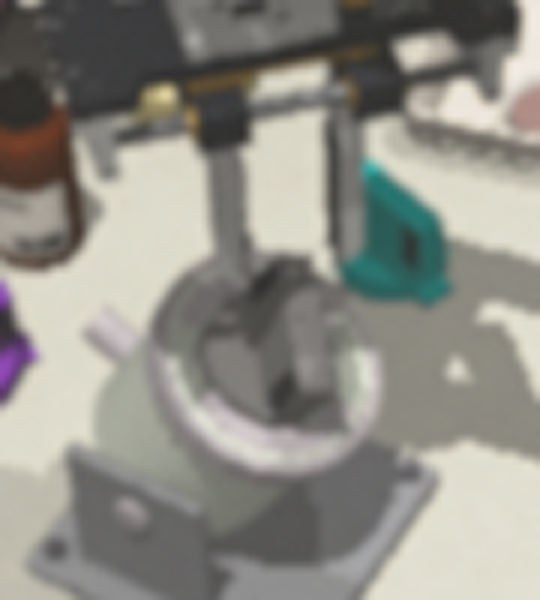

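View pics/t2.png

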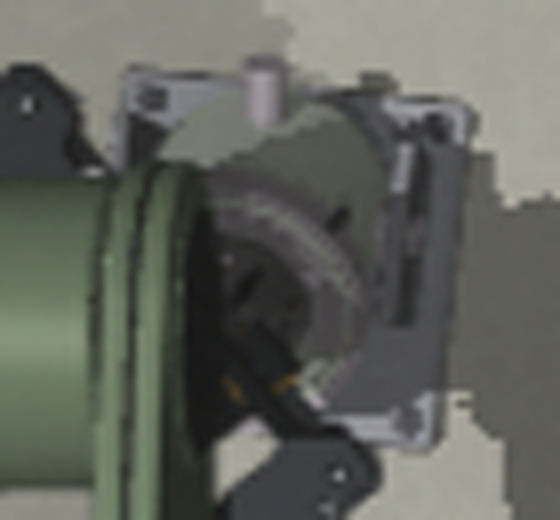

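Request:
play_rows([
  [[1.5,0,0,0,0.6],[3,0,0,0,0.6],[4,0,0,0,0.6],[4.6,0,0,0,0.6],[5.1,0,0,0,0.6],[5.1,0,0,0,0.6],[5.1,0,0,0,0.6]],
])

```text
clock: 3.92
position: [0.4879, 0.0903, 0.1548]
ee_rot: [-0.297, 0.642, -0.296, -0.642]
ft_force: [0.7, -0.5, -0.0]
grip_width: 0.0373
```

```bash
python3 look.py side 260 190 350 290 6 pics/s3.png
```

```text
3.975 [0.4879 0.0903 0.1549] [ 0.9157 -0.1079 -0.238 ] [ 0.0622 -0.0054 -0.0266] 0.03766080150230174 [ 0.0085  0.0875  1.787  -0.      1.2661  2.4445]
```

View pics/s3.png

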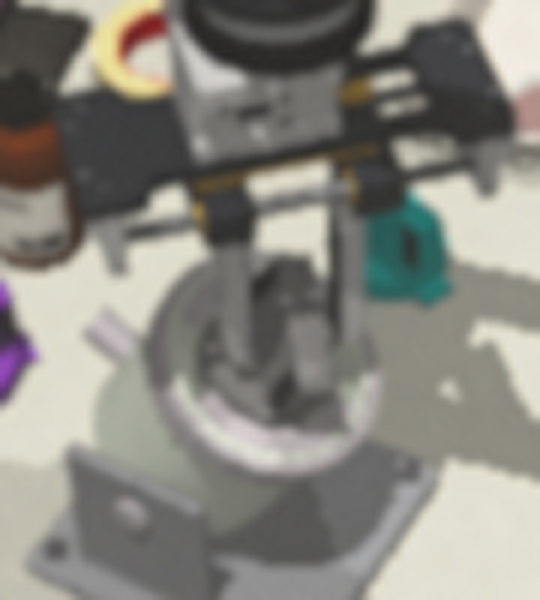

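Request:
play_rows([
  [[0,0,0,0,0.7],[0,0,0,0,1],[0,0,0,0,1],[0,0,0,0,1],[0,0,0,0,1]],
], squeeze=15)

```text
clock: 4.6
position: [0.4876, 0.09, 0.1548]
ee_rot: [-0.296, 0.642, -0.297, -0.642]
ft_force: [-2.9, -3.0, 4.8]
grip_width: 0.0259
```

```bash
python3 look.py side 260 190 350 290 6 pics/s4.png
```

```text
4.65 [0.4876 0.0901 0.1547] [-3.3053 -3.6193  4.9859] [-0.4708  0.3818 -0.0086] 0.026016867321452433 [ 0.0083  0.0875  1.7874 -0.0006  1.2663  2.4445]
```

View pics/s4.png

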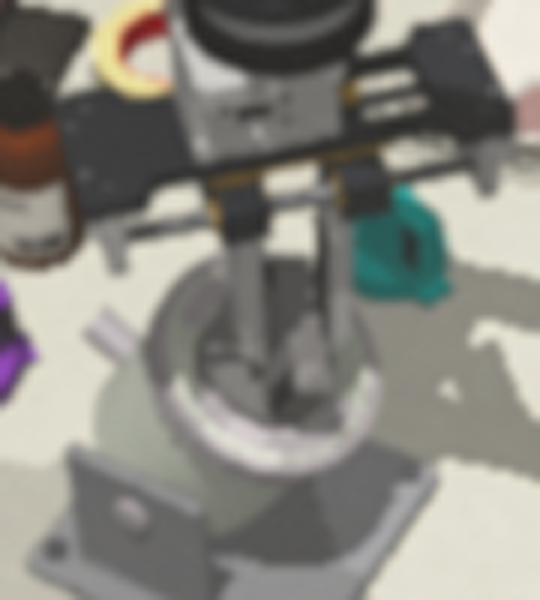

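Request:
play_rows([
  [[0,0,0,0,1],[0,0,0,0,1],[0.2,-0.08,-0.08,0,1],[0.35,-0.14,-0.14,0,1],[0.35,-0.14,-0.14,0,1],[0.35,-0.14,-0.14,0,1]],
], squeeze=30)

```text
clock: 5.4
position: [0.4908, 0.0908, 0.1522]
ee_rot: [-0.297, 0.643, -0.296, -0.641]
ft_force: [-2.9, -1.7, 8.0]
grip_width: 0.0237
```

```bash
python3 look.py side 260 190 350 290 6 pics/s5.png
```

```text
5.45 [0.4908 0.0908 0.1522] [-2.6514 -2.1465  7.3135] [ 0.0306  0.1681 -0.0166] 0.0234909387961955 [0.0085 0.0951 1.7849 0.0013 1.2584 2.4441]
```

View pics/s5.png

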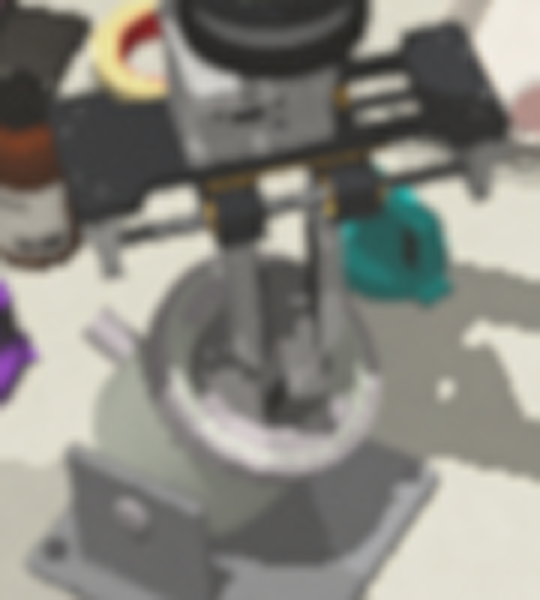

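Request:
play_rows([
  [[0.2,-0.08,-0.08,0,1],[0.4,-0.16,-0.16,0,1],[0.4,-0.16,-0.16,0,1],[0.4,-0.16,-0.16,0,1]],
], squeeze=25)

```text
clock: 5.95
position: [0.4925, 0.0903, 0.1486]
ee_rot: [-0.297, 0.643, -0.296, -0.641]
ft_force: [-4.9, -2.4, 10.7]
grip_width: 0.0238
```

```bash
python3 look.py side 260 190 350 290 6 pics/s6.png
```

```text
6.0 [0.4926 0.0903 0.1486] [-4.8282 -1.3253 10.9112] [-0.1482  0.5973 -0.0218] 0.02414965866533987 [0.0079 0.1036 1.7836 0.0007 1.2525 2.4436]
```

View pics/s6.png

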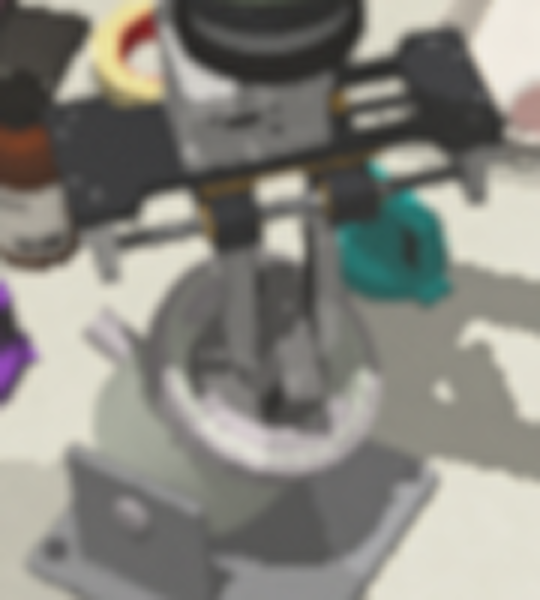

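Request:
play_rows([
  [[0,0,0,-0.09,1],[0,0,0,-0.18,1],[0,0,0,-0.27,1],[0,0,0,-0.35,1],[0,0,0,-0.35,1]],
])

```text
clock: 6.62
position: [0.4909, 0.0899, 0.1482]
ee_rot: [0.18, -0.683, 0.18, 0.684]
ft_force: [-8.5, -3.5, 13.0]
grip_width: 0.0222
```

```bash
python3 look.py side 260 190 350 290 6 pics/s7.png
```

```text
6.675 [0.4909 0.0899 0.1482] [-8.3592 -4.8856 12.7935] [-0.5582  1.2808 -0.2582] 0.02230239460334918 [ 0.0078  0.1034  1.7847 -0.0003  1.2555  2.0942]
```

View pics/s7.png

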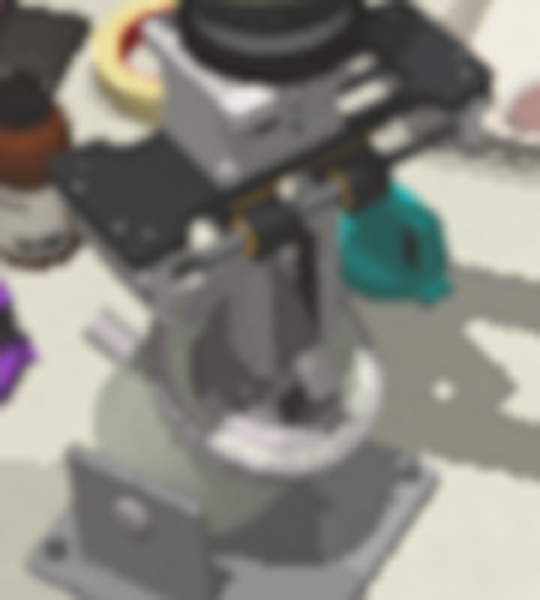

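Request:
play_rows([
  [[0,0,0,-0.09,1],[0,0,0,-0.18,1],[0,0,0,-0.27,1],[0,0,0,-0.36,1],[0,0,0,-0.4,1],[0,0,0,-0.4,1]],
])

```text
clock: 7.42
position: [0.4921, 0.0908, 0.1477]
ee_rot: [-0.041, 0.706, -0.04, -0.706]
ft_force: [-4.9, -0.1, 6.7]
grip_width: 0.018
```

```bash
python3 look.py side 260 190 350 290 6 pics/s8.png
```

```text
7.475 [0.4921 0.0908 0.1477] [-3.2624 -0.3578  6.7471] [-0.029   0.5776 -0.0436] 0.017985034796318942 [0.0083 0.1044 1.7845 0.0017 1.2517 1.6937]
```

View pics/s8.png

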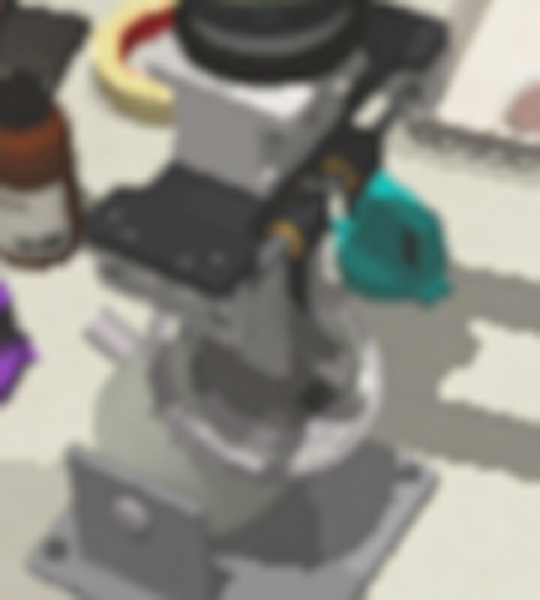

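Request:
play_rows([
  [[0,0,0,-0.09,1],[0,0,0,-0.18,1],[0,0,0,-0.27,1],[0,0,0,-0.36,1],[0,0,0,-0.4,1],[0,0,0,-0.4,1]],
])

```text
clock: 8.22
position: [0.4924, 0.0897, 0.1488]
ee_rot: [0.1, 0.7, 0.1, -0.7]
ft_force: [-5.0, -2.7, 12.7]
grip_width: 0.0195
```

```bash
python3 look.py side 260 190 350 290 6 pics/s9.png
```

```text
8.275 [0.4924 0.0897 0.1488] [-5.8954 -2.6119 12.4821] [-0.9428  1.0464 -0.6691] 0.01965943902900774 [ 0.0075  0.1033  1.7833 -0.0007  1.2536  1.2954]
```

View pics/s9.png

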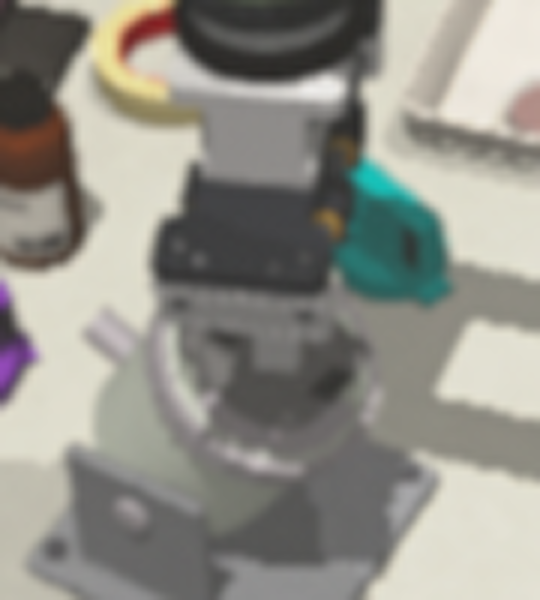

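Request:
play_rows([
  [[0,0,0,0,1],[0,0,0,-0.09,1],[0,0,0,-0.18,1],[0,0,0,-0.18,1]],
], squeeze=18)

```text
clock: 8.78
position: [0.4937, 0.0903, 0.1489]
ee_rot: [0.163, 0.69, 0.162, -0.687]
ft_force: [-2.5, -1.5, 9.9]
grip_width: 0.0225
```

```bash
python3 look.py side 260 190 350 290 6 pics/s10.png;python3 look.py top 220 180 290 245 8 pics/t10.png
```

```text
8.825 [0.4937 0.0902 0.1489] [-2.0744 -1.1459  8.879 ] [-0.5639  0.433  -0.5657] 0.02197535390345969 [0.0078 0.1038 1.7826 0.0006 1.2507 1.115 ]
8.875 [0.4937 0.0903 0.1489] [-2.7046 -1.642   9.4874] [-0.4765  0.3886 -0.513 ] 0.02222833332550502 [0.0078 0.1038 1.7827 0.0007 1.2507 1.115 ]
```

View pics/s10.png

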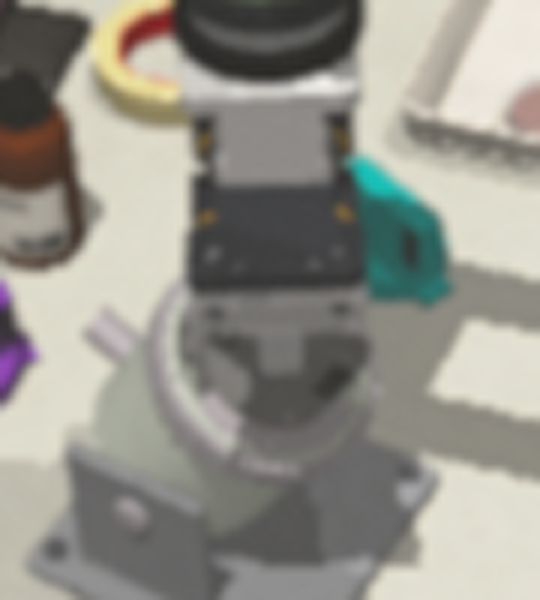

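View pics/t10.png

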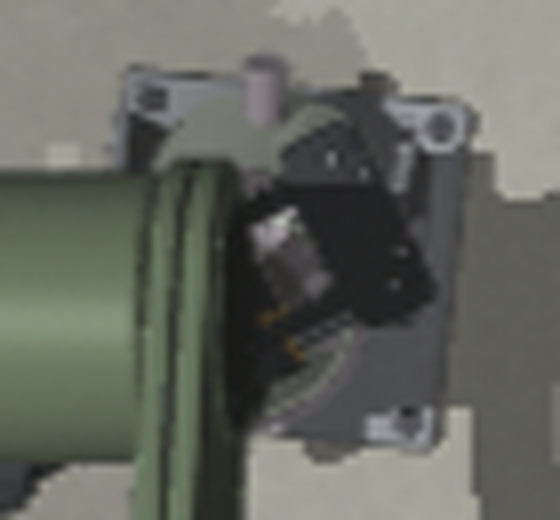

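```bash
cat > look2.py <<'E'
from h import *
import sys
nm=sys.argv[1];x0,y0,x1,y1=map(int,sys.argv[2:6]);f=float(sys.argv[6]);out=sys.argv[7]
d=bot.get_image(nm);c=d["image"][y0:y1,x0:x1].astype(float)
c=np.clip(255*(c/255*1.1)**0.55,0,255).astype(np.uint8)
cv2.imwrite(out,cv2.resize(c,None,fx=f,fy=f,interpolation=cv2.INTER_LANCZOS4))
s=bot.state();np.set_printoptions(precision=4,suppress=True)
print(s["clock"],s["position"],s["ft_force"],s["ft_torque"],s["grip_width"],s["joints"])
E
python3 look2.py side 282 234 328 274 16 pics/s11.png
```

```text
8.925 [0.4937 0.0902 0.1489] [-2.181  -3.1774 10.2595] [-0.5107  0.3773 -0.5331] 0.02205272509238197 [0.0077 0.1038 1.7827 0.0007 1.2508 1.1151]
```

View pics/s11.png

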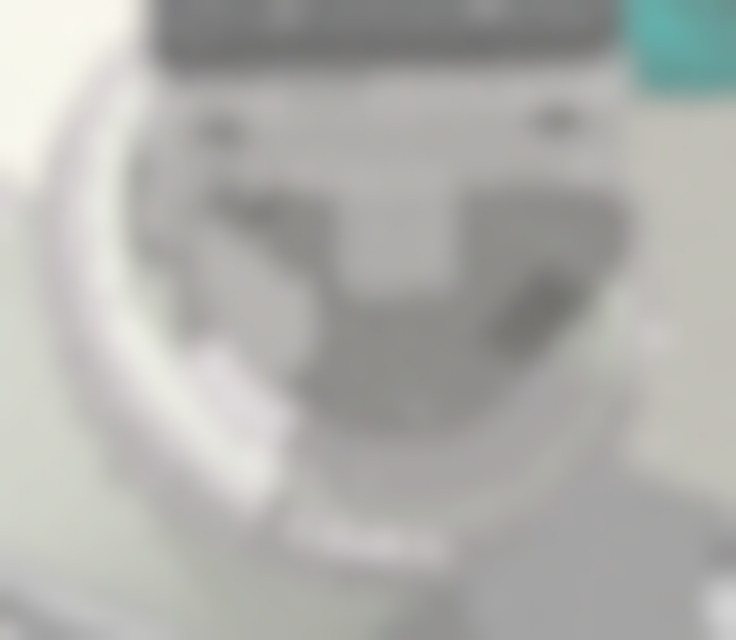

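Run:
```python
from h import *
import pickle
S=pickle.load(open("d0.pkl","rb"))["side"]; c=np.array([.5,.095,.14])
def go(p,q,off):
    P=onplane(S,*p,c,off)*1000;Q=onplane(S,*q,c,off)*1000;v=P-Q
    print(P.round(1),Q.round(1),np.linalg.norm(v).round(1),np.degrees(np.arctan2(v[1],v[0])).round(1))
s=lambda x,y:(262+x/7-.5,226+y/7-.5)
w=lambda x,y:(282+x/16-.5,234+y/16-.5)
go(s(293,75),s(320,205),.008)
go(w(245,205),w(540,310),.0)
```

```text
[ 23.9 -25.1] [-15.  12.] 53.7 -43.6
[20.   7.9] [-29.8 -14.7] 54.7 24.5
```

Request:
play_rows([
  [[0,0,0,0,0.76],[0,0,0,-0.06,0.76],[0,0,0,-0.12,0.76],[0,0,0,-0.18,0.76],[0,0,0,-0.18,0.76]],
], squeeze=40)

```text
clock: 9.55
position: [0.4936, 0.0906, 0.1499]
ee_rot: [0.224, 0.672, 0.224, -0.669]
ft_force: [-5.5, 0.0, 15.5]
grip_width: 0.0232
```

```bash
python3 look2.py side 282 234 328 274 16 pics/s12.png
```

```text
9.6 [0.4935 0.0907 0.1499] [-4.3922  0.2859 15.7595] [-0.3818  0.8595 -0.6829] 0.02316294211865774 [0.0081 0.1026 1.7817 0.0014 1.253  0.9353]
```

View pics/s12.png

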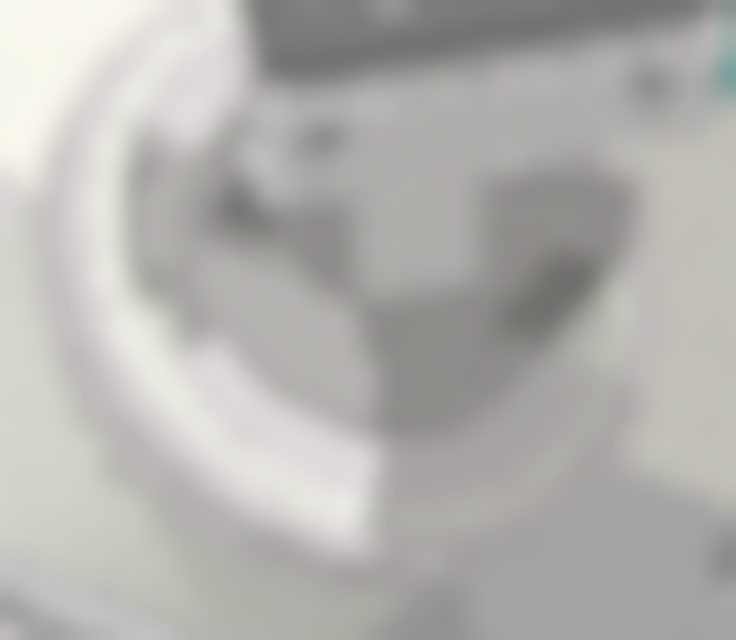

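Request:
play_rows([
  [[-0.13,-0.05,0.06,0,0.76],[-0.13,-0.05,0.06,-0.06,0.76],[-0.13,-0.05,0.06,-0.12,0.76],[-0.13,-0.05,0.06,-0.18,0.76],[-0.13,-0.05,0.06,-0.18,0.76]],
])

```text
clock: 10.22
position: [0.492, 0.0895, 0.151]
ee_rot: [0.284, 0.649, 0.282, -0.647]
ft_force: [-7.7, -3.0, 15.7]
grip_width: 0.023
```

```bash
python3 look2.py side 282 234 328 274 16 pics/s13.png
```

```text
10.275 [0.4921 0.0894 0.151 ] [-7.6531 -2.7314 15.5657] [-1.1121  1.0277 -0.7635] 0.02275031366031764 [ 0.0075  0.0994  1.7829 -0.0013  1.2569  0.7557]
```

View pics/s13.png

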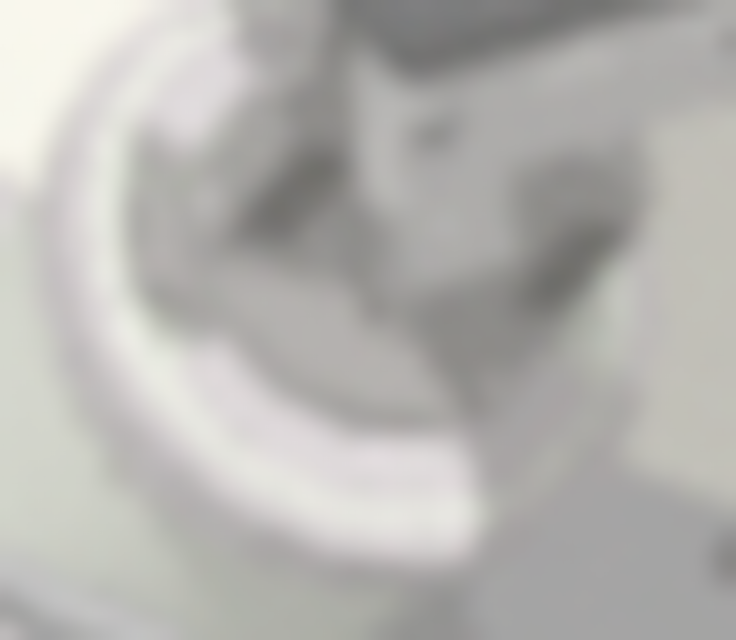

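Run:
```python
from h import *
import pickle
S=pickle.load(open("d0.pkl","rb"))["side"]; c=np.array([.5,.095,.14])
w=lambda x,y:(282+x/16-.5,234+y/16-.5)
for p,q in[((245,205),(540,310)),((240,210),(550,295)),((285,195),(585,260)),((240,225),(545,300))]:
    P=onplane(S,*w(*p),c,.0)*1000;Q=onplane(S,*w(*q),c,.0)*1000;v=P-Q
    print(P.round(1),Q.round(1),np.linalg.norm(v).round(1),np.degrees(np.arctan2(v[1],v[0])).round(1))
for phi in(-46,-44,44,46):
    for off in(0,):
        for sg in(1,-1):
            p=c+.040*sg*(np.cos(np.radians(phi))*e1+np.sin(np.radians(phi))*e2);u=proj(S,p);print(phi,sg,((u+.5-[282,234])*16).round())
```

```text
[20.   7.9] [-29.8 -14.7] 54.7 24.5
[20.2  9.3] [-29.6 -18.4] 56.9 29.1
[15.9  1.2] [-30.8 -28.5] 55.4 32.5
[18.6 11.5] [-29.4 -16.9] 55.8 30.7
-46 1 [325.  34.]
-46 -1 [398. 478.]
-44 1 [318.  34.]
-44 -1 [406. 478.]
44 1 [140. 249.]
44 -1 [574. 255.]
46 1 [142. 257.]
46 -1 [573. 248.]
```

Request:
play_rows([
  [[0,0,0,-0.06,0.76],[0,0,0,-0.12,0.76],[0,0,0,-0.17,0.76],[0,0,0,-0.17,0.76]],
])

```text
clock: 10.78
position: [0.4922, 0.0886, 0.1523]
ee_rot: [0.338, 0.622, 0.335, -0.621]
ft_force: [-9.5, -5.5, 22.0]
grip_width: 0.0233
```

```bash
python3 look2.py side 282 234 328 274 16 pics/s14.png
```

```text
10.825 [0.4922 0.0886 0.1523] [-9.7623 -5.5055 22.7819] [-1.5544  1.555  -1.1112] 0.023147278859598688 [ 0.0069  0.0979  1.7816 -0.003   1.2594  0.5865]
```

View pics/s14.png

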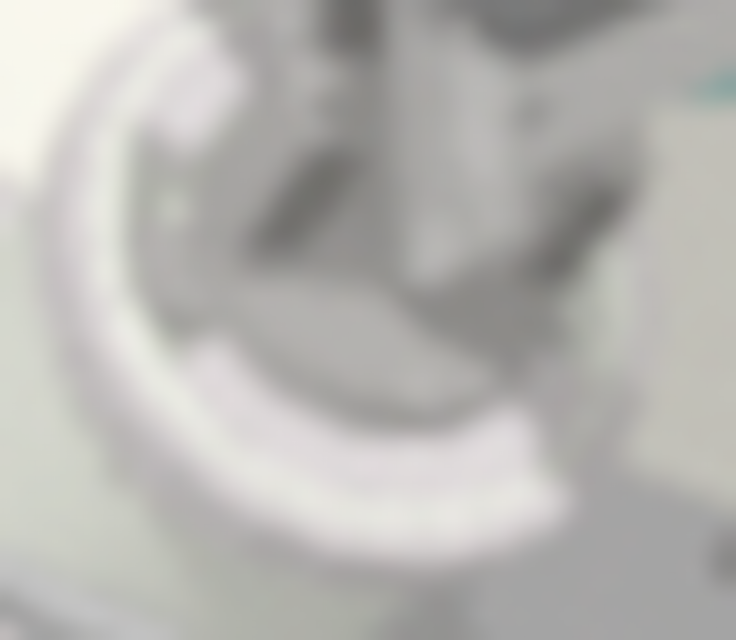

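Run:
```python
from h import *
import pickle
S=pickle.load(open("d0.pkl","rb"))["side"]; c=np.array([.5,.095,.14])
w=lambda x,y:(282+x/16-.5,234+y/16-.5)
for p,q in[((255,250),(550,275)),((305,200),(590,225))]:
    P=onplane(S,*w(*p),c,.003)*1000;Q=onplane(S,*w(*q),c,.003)*1000;v=P-Q
    print(P.round(1),Q.round(1),np.linalg.norm(v).round(1),np.degrees(np.arctan2(v[1],v[0])).round(1))
```

```text
[14.2 15.3] [-27.2 -19.4] 54.0 39.9
[13.   1.4] [-27.5 -32.6] 52.8 40.0
```

Request:
play_rows([
  [[0,0,0,0.08,0.76],[-0.17,-0.09,0.05,0.14,0.76],[-0.35,-0.18,0.09,0.14,0.76],[-0.52,-0.27,0.14,0.14,0.76],[-0.52,-0.27,0.14,0.14,0.76]],
])

```text
clock: 11.45
position: [0.4907, 0.0905, 0.1546]
ee_rot: [0.294, 0.646, 0.292, -0.641]
ft_force: [5.6, -0.1, 2.7]
grip_width: 0.0231
```

```bash
python3 look2.py side 278 224 328 274 14 pics/s15.png
```

```text
11.5 [0.4906 0.0905 0.1546] [ 4.3318 -1.3408  2.9233] [-0.344  -1.4723 -0.1973] 0.023077243827689473 [0.0085 0.0898 1.7853 0.0004 1.2603 0.7245]
```

View pics/s15.png

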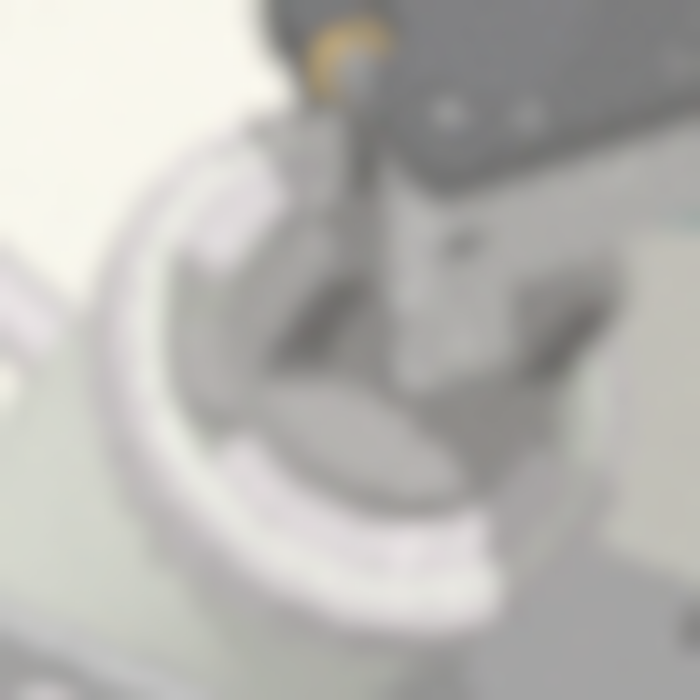

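Run:
```python
from h import *
import pickle
S=pickle.load(open("d0.pkl","rb"))["side"]; c=np.array([.5,.095,.14])
w=lambda x,y:(278+x/14-.5,224+y/14-.5)
for p,q in[((285,360),(540,370)),((325,310),(585,325))]:
    P=onplane(S,*w(*p),c,.003)*1000;Q=onplane(S,*w(*q),c,.003)*1000;v=P-Q
    print(P.round(1),Q.round(1),np.linalg.norm(v).round(1),np.degrees(np.arctan2(v[1],v[0])).round(1))
```

```text
[13.2 14.6] [-26.4 -21.7] 53.8 42.5
[13.2  0.2] [-28.1 -36.7] 55.4 41.7
```

Request:
play_rows([
  [[0,0,0,0.08,0.76],[0,0,0,0.15,0.8],[0,0,0,0.15,1],[0,0,0,0.15,1],[-0.25,-0.12,0.09,0.15,1],[-0.5,-0.24,0.17,0.15,1],[-0.87,-0.41,0.29,0.15,1],[-0.87,-0.41,0.29,0.15,1]],
], squeeze=25)

```text
clock: 12.5
position: [0.4828, 0.0909, 0.1629]
ee_rot: [-0.244, -0.663, -0.244, 0.664]
ft_force: [1.0, -1.2, 6.7]
grip_width: 0.0207
```

```bash
python3 look2.py side 278 224 328 274 14 pics/s16.png
```

```text
12.55 [0.4823 0.0909 0.1626] [ 1.1933 -0.3419  7.4119] [-0.3389 -0.441  -0.0622] 0.021113520250494858 [0.0098 0.0691 1.7898 0.0001 1.2841 0.8754]
```

View pics/s16.png

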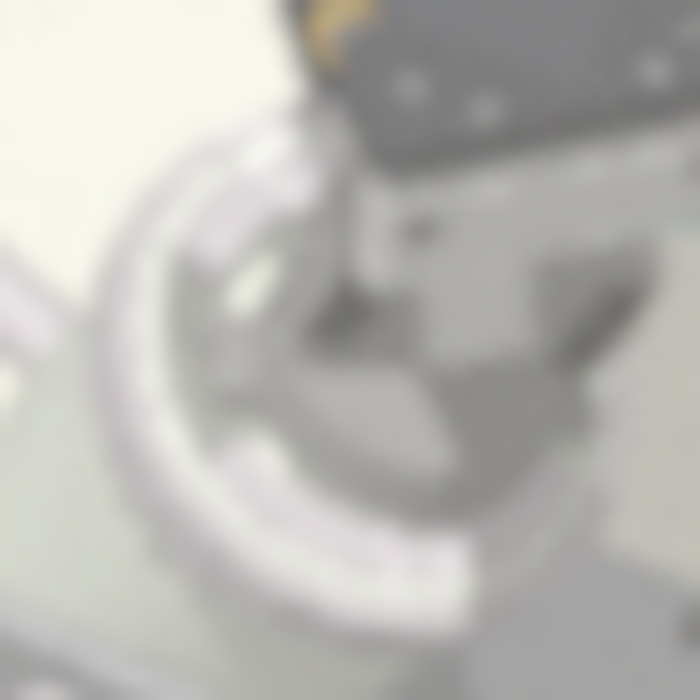

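Request:
play_rows([
  [[-0.4,-0.18,0.17,0,1],[-0.87,-0.36,0.35,0,1],[-1.3,-0.54,0.52,0,1],[-1.7,-0.72,0.7,0,1],[-1.7,-0.72,0.7,0,1]],
])

```text
clock: 13.18
position: [0.4727, 0.092, 0.1792]
ee_rot: [-0.244, -0.664, -0.244, 0.664]
ft_force: [0.3, -0.1, -2.2]
grip_width: 0.0176
```

```bash
python3 look2.py side 273 214 333 274 12 pics/s17.png
```

```text
13.225 [0.4727 0.0919 0.1791] [-0.3997 -0.1538 -3.1434] [ 0.0106  0.0067 -0.0064] 0.017776065481848062 [0.0119 0.0306 1.7941 0.0001 1.3172 0.8777]
```

View pics/s17.png

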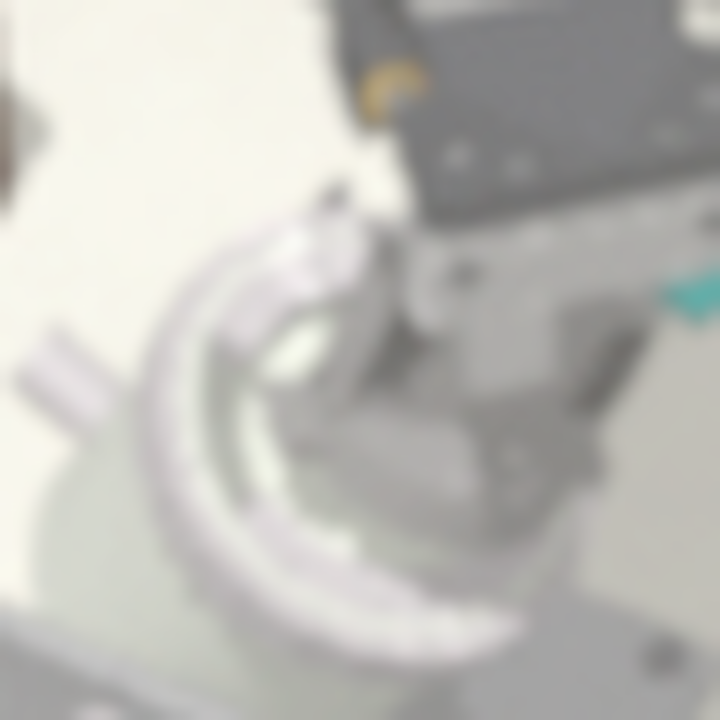

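Request:
play_rows([
  [[-1.2,-0.5,0.48,0,1],[-2.4,-1,0.96,0,1],[-3.6,-1.5,1.45,0,1],[-6,-1.5,1.45,0,1],[-9,-1.5,1.45,0,1],[-12,-1.5,1.45,0,1],[-12,-1.5,1.45,0,1]],
])

```text
clock: 14.1
position: [0.4539, 0.0939, 0.3027]
ee_rot: [0.245, 0.666, 0.243, -0.661]
ft_force: [-0.3, -0.4, -2.2]
grip_width: 0.0178
```

```bash
python3 look2.py side 250 130 370 230 6 pics/s18.png
```

```text
14.15 [0.4526 0.0939 0.3004] [-0.2227 -0.2123 -3.2726] [-0.0348  0.0091  0.017 ] 0.018233270323257417 [ 0.0169 -0.1029  1.6716 -0.      1.5698  0.8829]
```

View pics/s18.png

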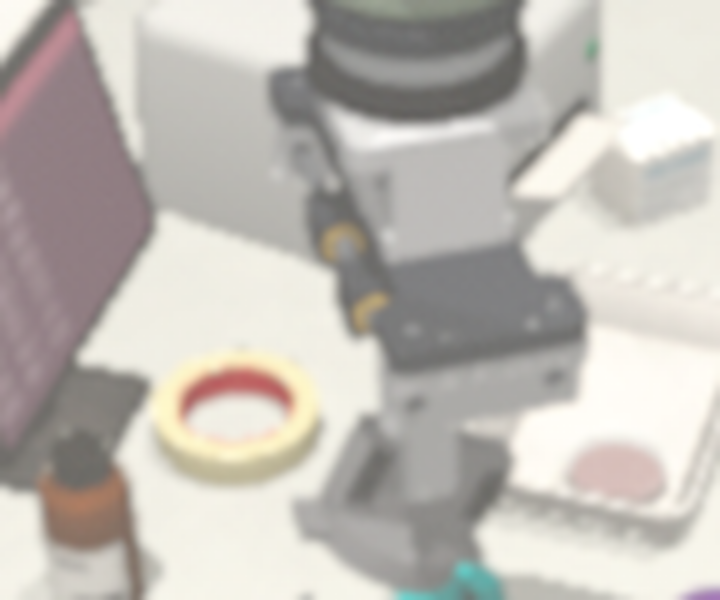

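Run:
```python
from h import *
import pickle
T=pickle.load(open("d0.pkl","rb"))["top"]
t=lambda x,y:(300+x/7-.5,180+y/7-.5)
F=[onz(T,*t(*p),.002) for p in[(292,183),(642,152),(662,365),(306,392)]]
for p in F: print(p.round(4))
for i in range(4):
    v=F[(i+1)%4]-F[i];print(np.linalg.norm(v).round(4),np.degrees(np.arctan2(v[1],v[0])).round(1))
C=np.mean(F,0);print("centre",C)
W=[onz(T,*t(*p),.033) for p in[(268,143),(688,118),(708,393),(290,425)]]
for i in range(4):
    v=W[(i+1)%4]-W[i];print("W",np.linalg.norm(v).round(4),np.degrees(np.arctan2(v[1],v[0])).round(1))
print(np.mean(W,0))
d=onz(T,*t(380,311),.012);print("dish",d)
yd=F[0]-F[1];yd/=np.linalg.norm(yd);print(yd,(d-C)@yd)
```

```text
[ 0.547  -0.2115  0.002 ]
[ 0.563  -0.3854  0.002 ]
[ 0.4577 -0.3942  0.002 ]
[ 0.4441 -0.2182  0.002 ]
0.1746 -84.8
0.1057 -175.2
0.1765 94.4
0.1031 3.7
centre [ 0.50296495 -0.30235762  0.002     ]
W 0.2043 -86.4
W 0.133 -176.5
W 0.2023 94.4
W 0.1359 4.4
[ 0.5041259  -0.30370954  0.033     ]
dish [ 0.48396618 -0.2536283   0.012     ]
[-0.0914134   0.99581303  0.        ] 0.05026203244084702
```

Request:
play_rows([
  [[0,2,1.3,0.05,1],[0,5,3.3,0.12,1],[0,9,6,0.2,1],[0,13,8.6,0.28,1],[0,17,11.2,0.36,1],[0,21,13.8,0.44,1],[0,25,16.5,0.52,1],[0,29,19,0.6,1],[0,33,21.7,0.616,1],[2,36,23.7,0.616,1],[5,36.6,24.1,0.616,1],[8,36.6,24.1,0.616,1],[11,36.6,24.1,0.616,1],[13,36.6,24.1,0.616,1],[13,36.6,24.1,0.616,1],[13,36.6,24.1,0.616,1]],
])

```text
clock: 16.15
position: [0.5057, -0.341, 0.1691]
ee_rot: [-0.031, -0.706, -0.031, 0.706]
ft_force: [0.2, 0.1, -2.4]
grip_width: 0.0179
```

```bash
python3 look2.py side 300 110 420 230 6 pics/s19.png;python3 look2.py top 300 170 420 260 6 pics/t19.png; python3 -c "
from h import *;print(q2R(bot.state()['ee_rot']).round(3))"
```

```text
16.2 [ 0.5061 -0.3414  0.1699] [ 0.2256  0.3367 -2.335 ] [-0.0354  0.0768 -0.0386] 0.017559346531898563 [-0.7351  0.3092  1.4891  0.      1.3419  0.7468]
16.25 [ 0.5063 -0.3416  0.1704] [ 0.1062  0.0779 -2.7662] [ 0.0396  0.0294 -0.0019] 0.01799201901335327 [-0.7351  0.3088  1.4887  0.      1.3419  0.7468]
[[ 0.002  0.089 -0.996]
 [-0.001 -0.996 -0.089]
 [-1.     0.002 -0.001]]
```

View pics/s19.png

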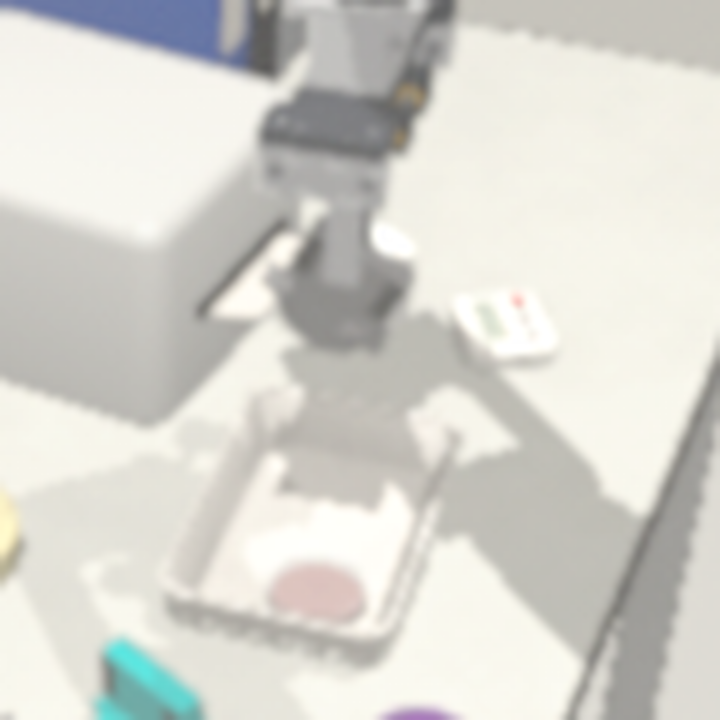

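View pics/t19.png

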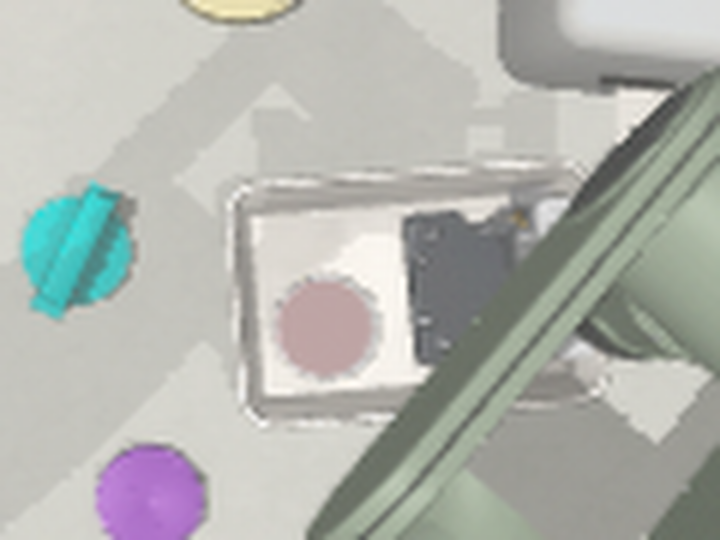

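Request:
play_rows([
  [[3,0,0,0,1],[6,0,0,0,1],[9,0,0,0,1],[10.5,0,0,0,1],[10.5,0,0,0,1],[10.5,0,0,0,1]],
], squeeze=14)

```text
clock: 17.0
position: [0.5069, -0.3421, 0.0659]
ee_rot: [0.032, 0.707, 0.031, -0.706]
ft_force: [0.1, 0.5, -1.8]
grip_width: 0.0177
```

```bash
python3 look2.py side 310 140 390 220 9 pics/s20.png
```

```text
17.05 [ 0.507  -0.3422  0.0661] [ 0.489  -0.3741 -2.1149] [-0.0021  0.0258 -0.0279] 0.018111310405012446 [-0.7352  0.4226  1.5685  0.      1.1469  0.7468]
```

View pics/s20.png

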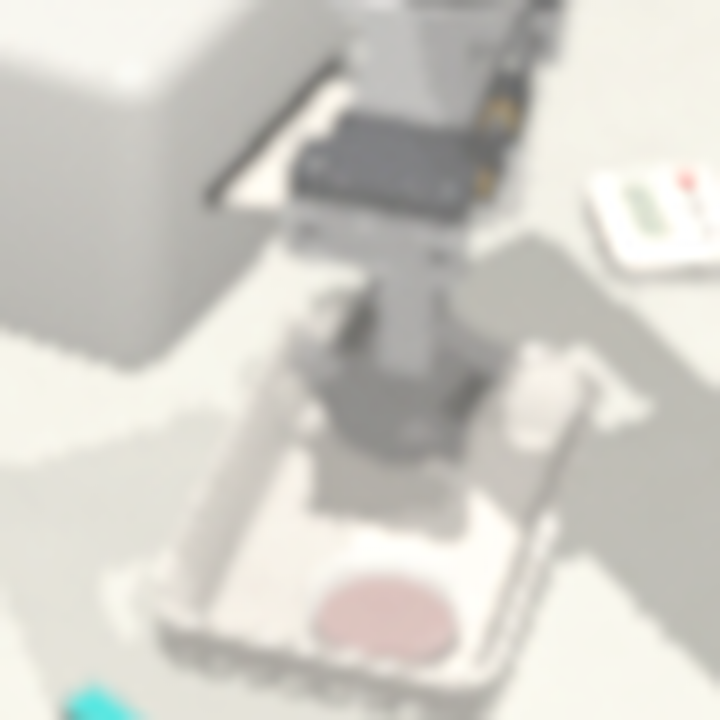

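Request:
play_rows([
  [[0.5,0,0,0,1],[1,0,0,0,1],[1.5,0,0,0,1],[1.5,0,0,0,1]],
], squeeze=10)

```text
clock: 17.55
position: [0.5052, -0.3406, 0.0482]
ee_rot: [-0.031, -0.706, -0.032, 0.707]
ft_force: [-0.0, 0.2, -2.2]
grip_width: 0.0181
```

Request:
play_rows([
  [[0.25,0,0,0,1],[0.5,0,0,0,1],[0.5,0,0,0,1]],
])

```text
clock: 17.92
position: [0.5076, -0.3414, 0.0459]
ee_rot: [0.032, 0.708, 0.031, -0.705]
ft_force: [2.3, 2.2, 4.1]
grip_width: 0.0177
```

Request:
play_rows([
  [[0.15,0,0,0,1],[0.3,0,0,0,1],[0.3,0,0,0,1]],
], squeeze=7)

```text
clock: 18.3
position: [0.5094, -0.342, 0.0442]
ee_rot: [0.032, 0.709, 0.03, -0.704]
ft_force: [3.3, 2.8, 8.0]
grip_width: 0.018
```

```bash
python3 look2.py side 310 140 390 220 9 pics/s21.png
```

```text
18.35 [ 0.5094 -0.342   0.0442] [4.497  4.3059 7.502 ] [ 0.7673 -0.7657 -0.0535] 0.01820184024726586 [-0.7339  0.4522  1.5782  0.0033  1.1041  0.7469]
```

View pics/s21.png

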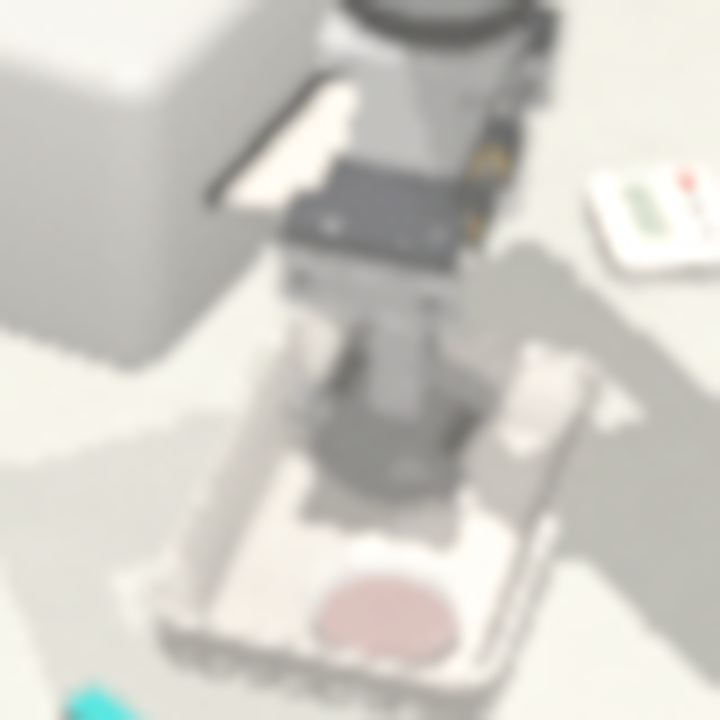

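Request:
play_rows([
  [[0,0,0,0,1],[0.15,0,0,0,1],[0.3,0,0,0,1],[0.3,0,0,0,1]],
], squeeze=5)

```text
clock: 18.85
position: [0.5091, -0.3418, 0.0407]
ee_rot: [0.032, 0.709, 0.03, -0.704]
ft_force: [4.0, 2.6, 6.0]
grip_width: 0.0186
```

```bash
python3 look2.py side 320 160 380 210 13 pics/s22.png; python3 look2.py top 300 170 420 260 6 pics/t22.png
```

```text
18.9 [ 0.5091 -0.3418  0.0407] [4.7981 2.9976 5.4303] [ 0.7161 -0.7711 -0.0662] 0.01830476419444584 [-0.734   0.4567  1.58    0.0032  1.0983  0.7469]
18.95 [ 0.5091 -0.3418  0.0407] [4.6065 3.7018 7.2153] [ 0.6602 -0.7704 -0.0495] 0.01827850614409165 [-0.734   0.4568  1.58    0.0032  1.0983  0.7469]
```

View pics/s22.png

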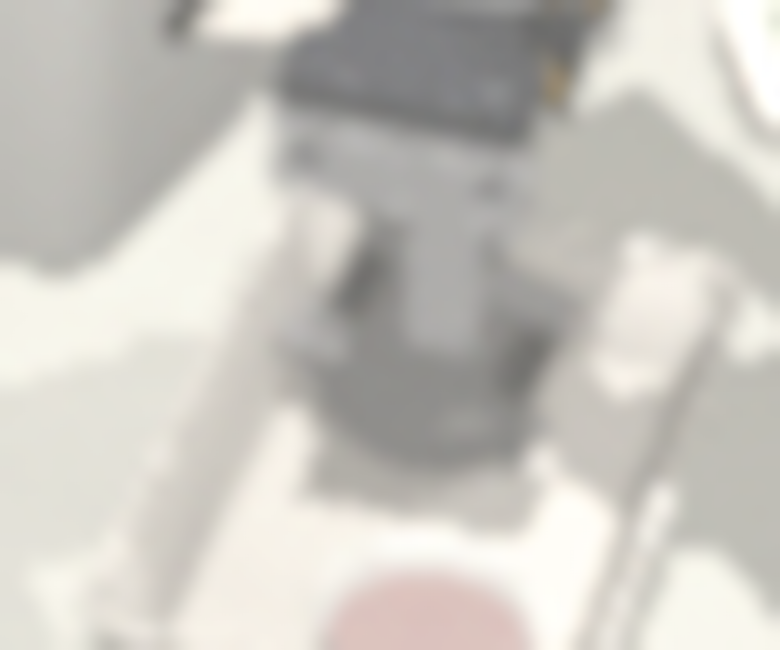

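View pics/t22.png

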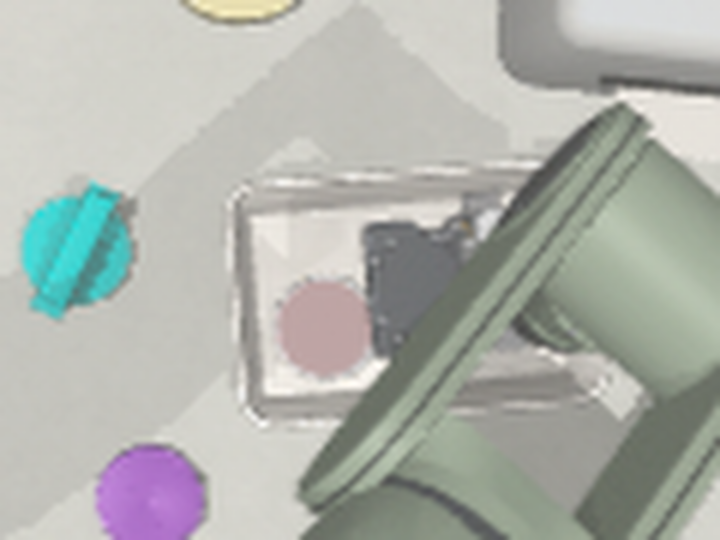

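Request:
play_rows([
  [[0.15,0,0,0,1],[0.3,0,0,0,1],[0.3,0,0,0,1]],
])

```text
clock: 19.32
position: [0.509, -0.3417, 0.0376]
ee_rot: [0.032, 0.709, 0.03, -0.704]
ft_force: [4.0, 3.0, 4.9]
grip_width: 0.0181
```

Request:
play_rows([
  [[0.15,0,0,0,1],[0.3,0,0,0,1],[0.3,0,0,0,1]],
])

```text
clock: 19.7
position: [0.509, -0.3417, 0.0345]
ee_rot: [0.032, 0.709, 0.03, -0.704]
ft_force: [4.8, 2.8, 4.2]
grip_width: 0.0182
```

```bash
python3 look2.py side 320 160 380 210 13 pics/s23.png
```

```text
19.75 [ 0.509  -0.3417  0.0345] [4.2999 2.4101 4.3559] [ 0.6885 -0.8467 -0.0376] 0.017999002957359584 [-0.7339  0.4652  1.5827  0.0033  1.0874  0.7469]
```

View pics/s23.png

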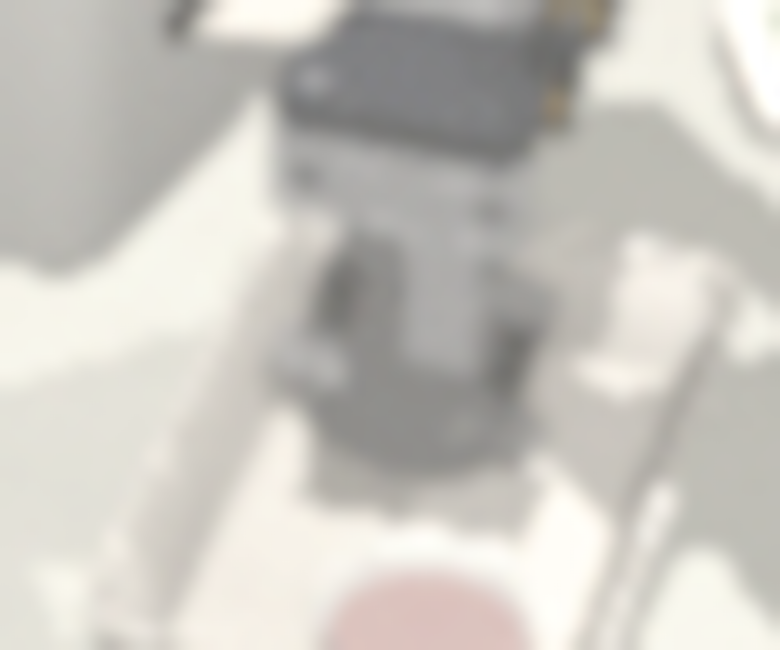

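Request:
play_rows([
  [[0.15,0,0,0,1],[0.3,0,0,0,1],[0.45,0,0,0,1],[0.6,0,0,0,1],[0.6,0,0,0,1]],
])

```text
clock: 20.38
position: [0.5075, -0.3418, 0.0283]
ee_rot: [0.032, 0.708, 0.031, -0.705]
ft_force: [1.3, 2.6, 7.4]
grip_width: 0.0182
```

```bash
python3 look2.py side 320 160 380 210 13 pics/s24.png
```

```text
20.425 [ 0.5075 -0.3418  0.0283] [0.0091 1.8162 7.3424] [ 0.5082 -0.1821 -0.0435] 0.017871854844086488 [-0.7347  0.4733  1.5859  0.0011  1.0787  0.7469]
```

View pics/s24.png

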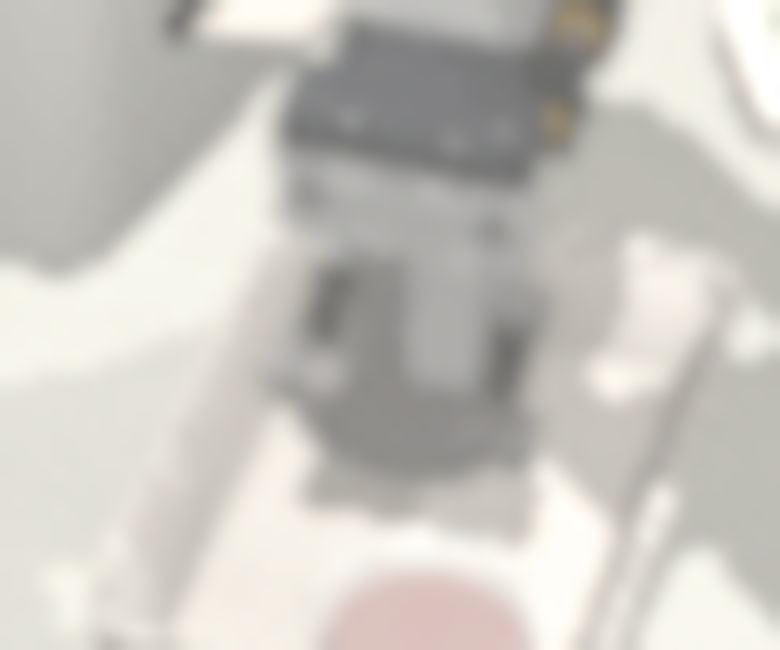

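Run:
```python
from h import *
import pickle
S=pickle.load(open("d0.pkl","rb"))["side"]
a_=proj(S,[.54,-.338,.03]);b_=proj(S,[.48,-.343,.03]);print((a_-[320,160]+.5)*13,(b_-[320,160]+.5)*13,(b_-a_)[1]/(b_-a_)[0])
```

```text
[348.51360412 326.78984292] [555.19128157 369.77955069] 0.20800363301310063
```

Request:
play_rows([
  [[0.15,0,0,0,1],[0.25,0,0,0,1],[0.25,0,0,0,1]],
])

```text
clock: 20.8
position: [0.5072, -0.3418, 0.0257]
ee_rot: [0.032, 0.707, 0.031, -0.705]
ft_force: [0.7, 2.0, 8.1]
grip_width: 0.0181
```

```bash
python3 look2.py side 320 160 380 210 13 pics/s25.png
```

```text
20.85 [ 0.5072 -0.3418  0.0257] [-0.0534  2.0229  7.4084] [ 0.5311  0.0015 -0.0439] 0.01814425579074407 [-0.7348  0.4768  1.587   0.0008  1.0746  0.7469]
```

View pics/s25.png

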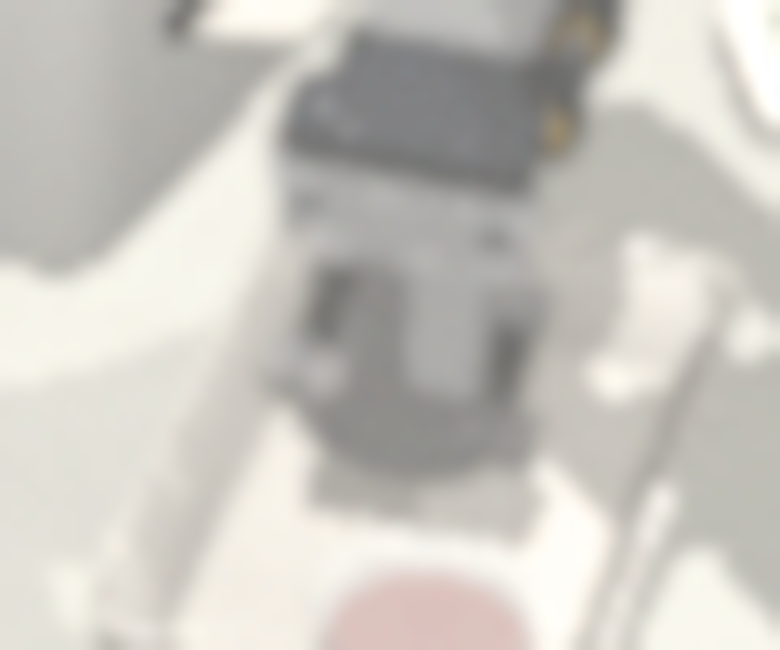

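Request:
play_rows([
  [[0,0,0,0,1],[-0.2,0,0,0,1],[-0.35,0,0,0,1],[-0.35,0,0.4,0,1],[-0.35,0,0.8,0,1],[-0.35,0,1.2,0,1],[-0.35,0,1.2,0,1]],
], squeeze=10)

```text
clock: 21.72
position: [0.4932, -0.3422, 0.027]
ee_rot: [-0.031, -0.706, -0.031, 0.707]
ft_force: [0.5, 0.2, -1.9]
grip_width: 0.0179
```

```bash
python3 look2.py side 320 160 380 210 13 pics/s26.png
```

```text
21.775 [ 0.4936 -0.3422  0.0271] [ 0.0833 -0.4965 -2.6604] [ 0.033   0.1018 -0.0347] 0.018124071101159805 [-0.7503  0.4575  1.613   0.0001  1.0712  0.732 ]
```

View pics/s26.png

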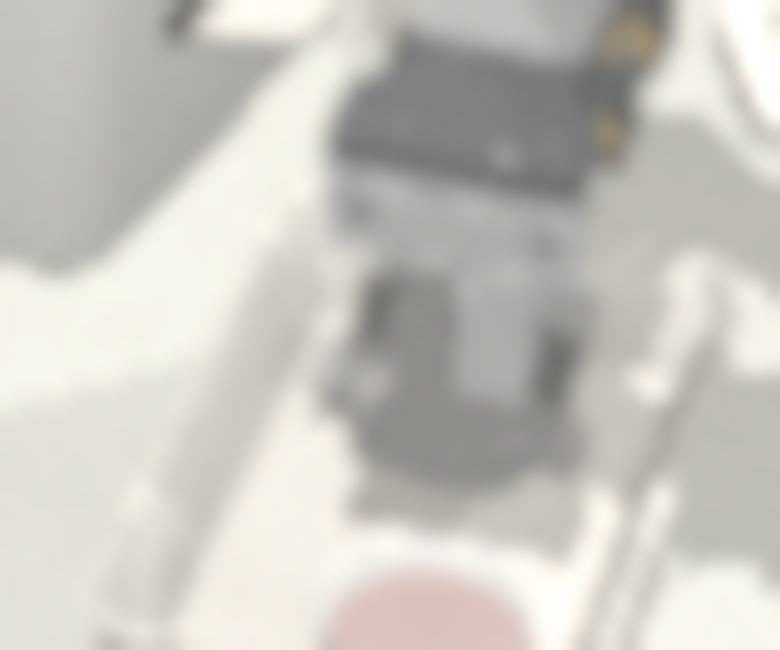

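Request:
play_rows([
  [[0.1,0,0,0,1],[0.2,0,0,0,1],[0.3,0,0,0,1],[0.3,0,0,0,1]],
], squeeze=5)

```text
clock: 22.28
position: [0.495, -0.3422, 0.0249]
ee_rot: [0.032, 0.707, 0.031, -0.706]
ft_force: [2.1, 2.9, 1.8]
grip_width: 0.0182
```

```bash
python3 look2.py side 320 160 380 210 13 pics/s27.png
```

```text
22.325 [ 0.4949 -0.3423  0.025 ] [2.165  2.5857 2.4894] [ 0.4627 -0.4097  0.014 ] 0.017902418421917622 [-0.7494  0.4613  1.6127  0.0012  1.0656  0.7321]
```

View pics/s27.png

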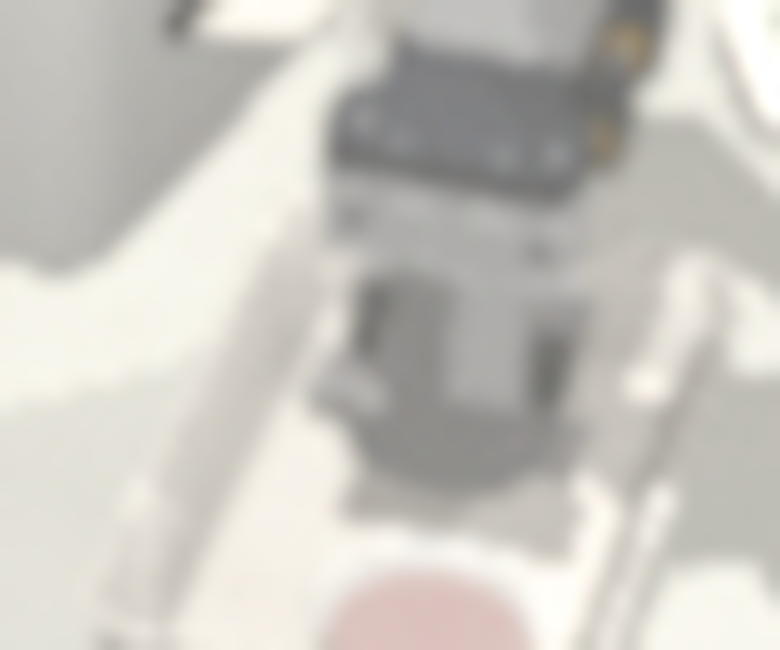

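Request:
play_rows([
  [[0.15,0,0,0,1],[0.3,0,0,0,1],[0.45,0,0,0,1],[0.45,0,0,0,1]],
])

```text
clock: 22.82
position: [0.4954, -0.3422, 0.0208]
ee_rot: [0.032, 0.707, 0.031, -0.705]
ft_force: [3.6, 2.8, 5.7]
grip_width: 0.018
```

```bash
python3 look2.py side 320 160 380 210 13 pics/s28.png
```

```text
22.875 [ 0.4954 -0.3422  0.0209] [3.6695 3.7281 4.6469] [ 0.7103 -0.5549 -0.0257] 0.018094232780549935 [-0.7492  0.4674  1.6139  0.002   1.0578  0.732 ]
```

View pics/s28.png

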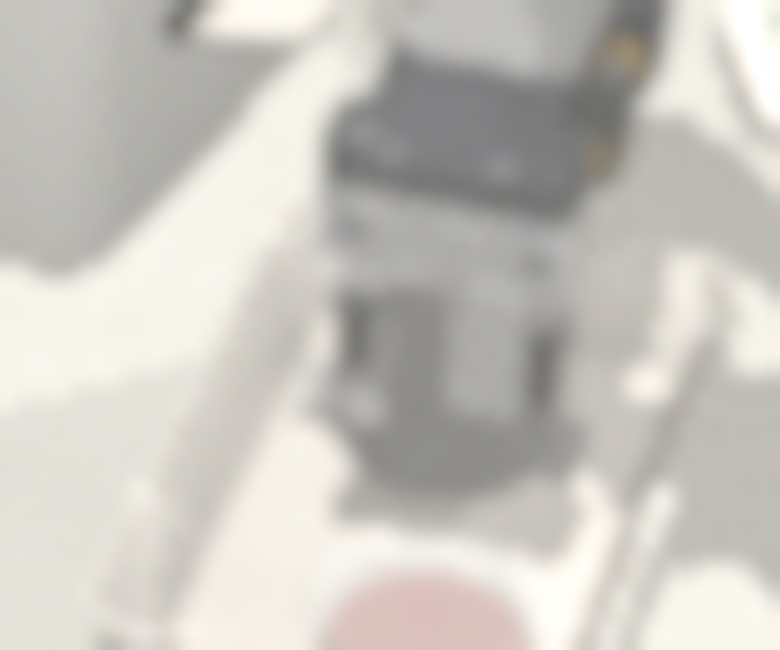

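Request:
play_rows([
  [[0.15,0,0,0,1],[0.3,0,0,0,1],[0.3,0,0,0,1]],
])

```text
clock: 23.25
position: [0.4946, -0.3422, 0.0183]
ee_rot: [0.032, 0.707, 0.031, -0.706]
ft_force: [1.9, 4.7, 9.1]
grip_width: 0.0175
```

```bash
python3 look2.py side 320 160 380 210 13 pics/s29.png
```

```text
23.3 [ 0.4946 -0.3423  0.0183] [1.6305 4.2361 8.5882] [ 0.8624 -0.086  -0.0257] 0.017968369171723224 [-0.7495  0.471   1.6151  0.0008  1.0543  0.732 ]
```

View pics/s29.png

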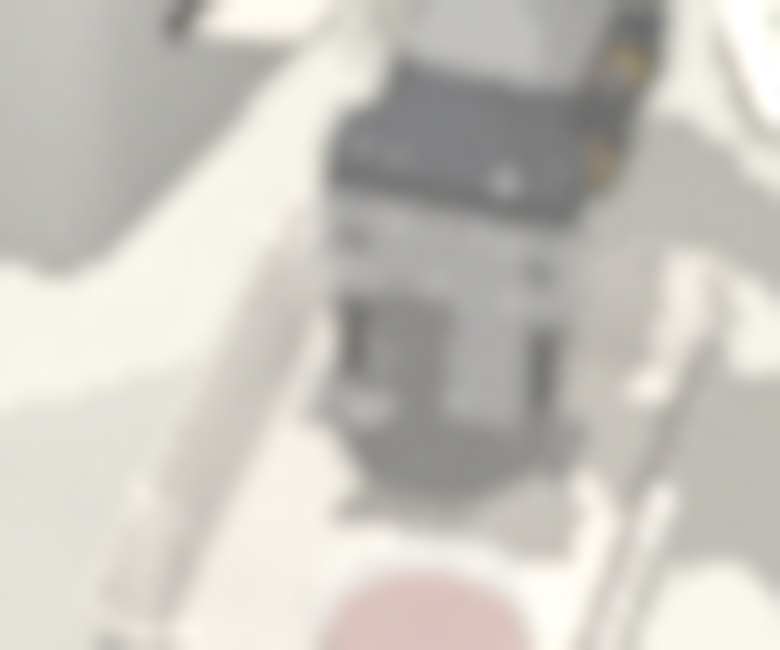

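Request:
play_rows([
  [[-0.1,0,0,0,1],[-0.1,0,0,0,0.76],[-0.1,0,0,0,0.68],[-0.1,0,0,0,0.62],[-0.1,0,0,0,0.62]],
], squeeze=4)

```text
clock: 23.92
position: [0.494, -0.3436, 0.0183]
ee_rot: [0.032, 0.707, 0.03, -0.706]
ft_force: [-0.2, -4.0, 5.3]
grip_width: 0.0357
```

```bash
python3 look2.py side 320 160 380 210 13 pics/s30.png
```

```text
23.975 [ 0.494  -0.3436  0.0183] [-0.4396 -4.428   5.1341] [-0.7111 -0.0016  0.0789] 0.03584909378294839 [-0.7508  0.4709  1.615  -0.0014  1.0536  0.732 ]
```

View pics/s30.png

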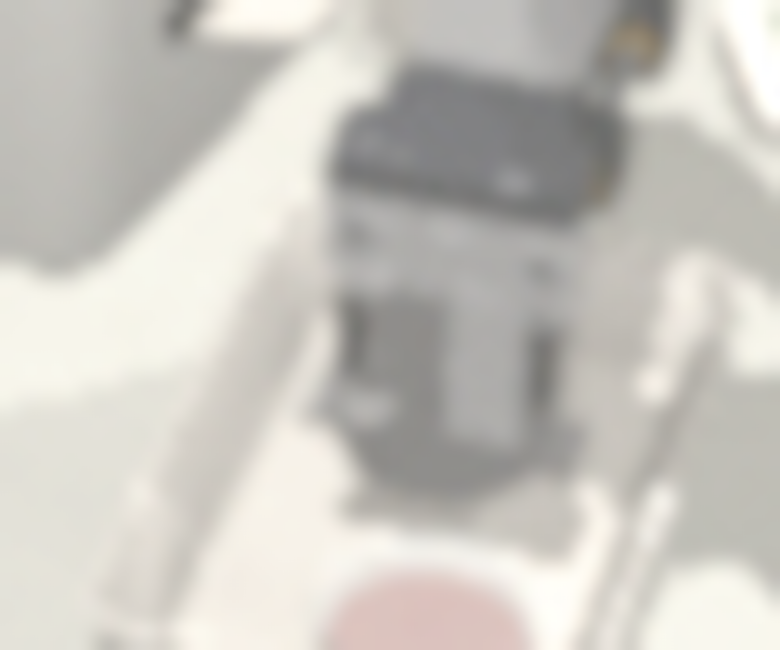

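Request:
play_rows([
  [[-0.4,0,0,0,0.62],[-0.8,0,0,0,0.62],[-0.8,0,0,0,0.62]],
])

```text
clock: 24.35
position: [0.4934, -0.3413, 0.0252]
ee_rot: [-0.031, -0.706, -0.032, 0.707]
ft_force: [-0.4, -0.2, 0.3]
grip_width: 0.0353
```

```bash
python3 look2.py side 320 160 380 210 13 pics/s31.png
```

```text
24.4 [ 0.4934 -0.3414  0.0252] [-0.0358 -0.566  -0.4358] [ 0.0321  0.076  -0.0141] 0.035957813492778316 [-0.7496  0.46    1.6141  0.0003  1.069   0.732 ]
```

View pics/s31.png

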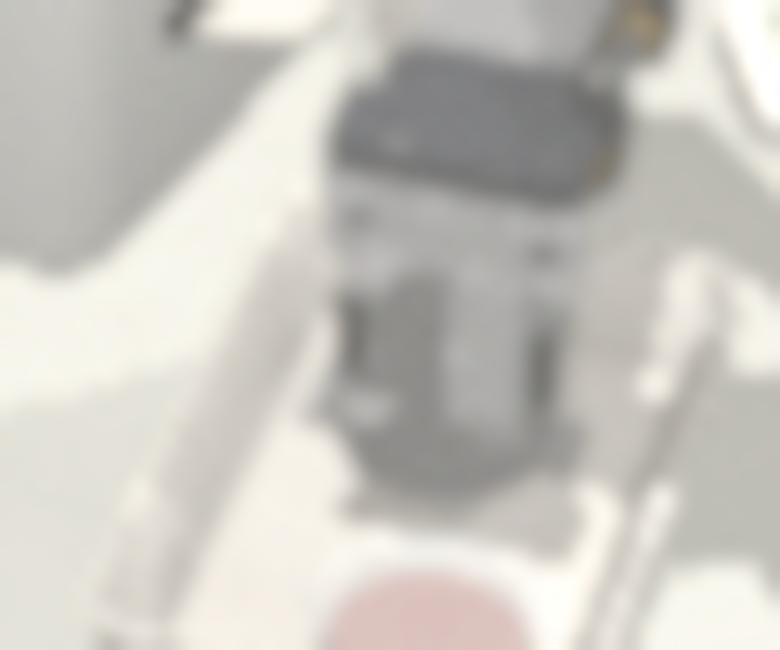

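Released; the cover stayed put and forces are near zero. Rising straight up, then moving off for a clear view.

Request:
play_rows([
  [[-1,0,0,0,0.62],[-3,0,0,0,0.62],[-6,0,0,0,0.62],[-10,0,0,0,0.62],[-15,0,0,0,0.62],[-20,0,3,0,0.62],[-22,0,8,0,0.62],[-22,6,10,0,0.62],[-22,12,12,0,0.62],[-22,18,14,0,0.62],[-22,18,14,0,0.62]],
])

```text
clock: 25.78
position: [0.3682, -0.5376, 0.2463]
ee_rot: [-0.03, -0.706, -0.029, 0.707]
ft_force: [0.7, 0.4, -0.2]
grip_width: 0.0361
```

```bash
python3 look.py side 250 140 400 290 5 pics/s32.png; python3 look.py top 200 140 460 270 3 pics/t32.png;  python3 look.py top 325 185 415 250 8 pics/t33.png
```

```text
25.825 [ 0.3691 -0.5357  0.2464] [ 0.2249  0.0697 -0.2481] [ 0.0007 -0.055  -0.019 ] 0.03527261074875607 [-1.1004  0.3394  1.2907  0.0002  1.5108  0.3848]
25.875 [ 0.37   -0.5342  0.2465] [-0.8383  0.9832 -0.2126] [ 0.0279  0.0361 -0.0113] 0.03585486351898915 [-1.0984  0.3378  1.2924  0.0005  1.5109  0.3849]
25.925 [ 0.3705 -0.5333  0.2465] [ 0.2654 -0.2402 -0.5036] [-0.0322  0.0048  0.0499] 0.035553475677630925 [-1.097   0.3369  1.2936  0.0006  1.5108  0.3849]
```

View pics/s32.png

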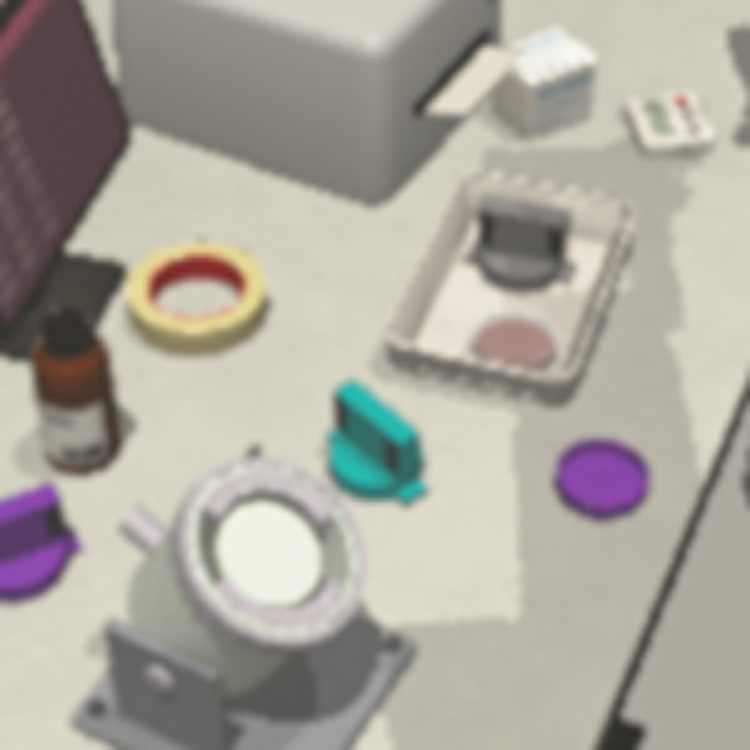

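View pics/t32.png

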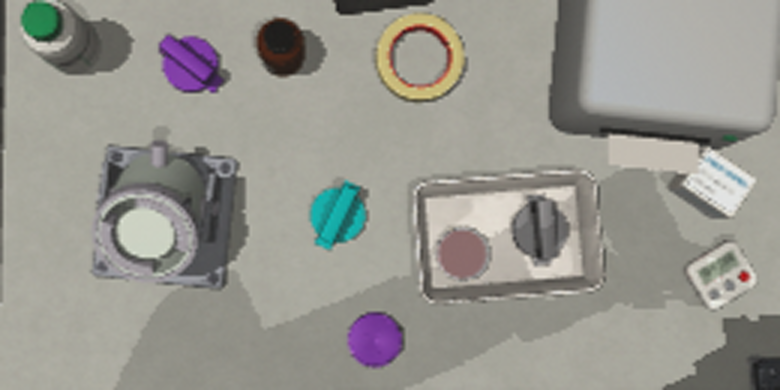

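View pics/t33.png

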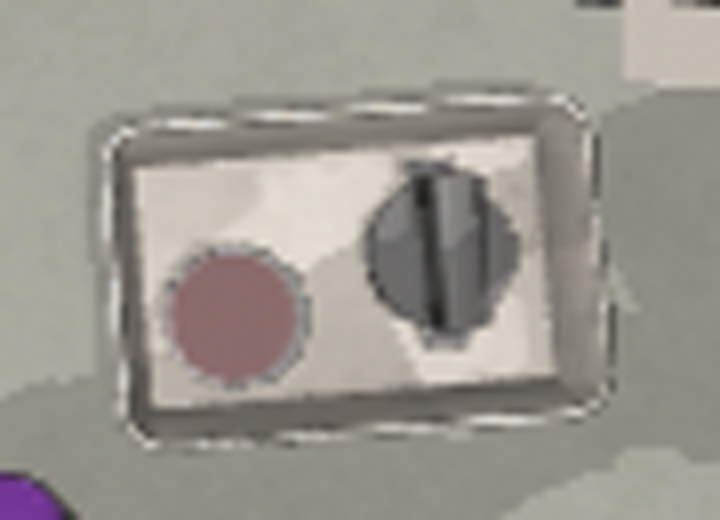

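```bash
python3 -c "
from h import *;print(bot.state()['clock'],bot.hand_in())"
```

```text
the job is handed in; nothing more can be done
25.925 None
```

The cover is off the filter housing and lies flat, bar up, on the tray floor beside the dish. I handed the job in at 25.9 s of the 48 s allowed.

- **Opening:** I pushed the cover in about 8 mm and turned it anticlockwise. Camera measurements put the turn at 84–86°. I then drew it straight out along the axis by about 60 mm.
- **Setting down:** I lowered it tilted and let it pivot flat against the tray floor. On the first try it sat near the far wall and was still tilted, so I lifted it slightly, moved it 12 mm and set it down again. I opened the gripper only once it was flat.

**Last checks:** the final pictures from both cameras show the housing open. The cover is clear of the walls and the dish, the dish is flat, and the bystanders and look-alikes look unmoved by eye. The tool was touching nothing when I handed in.

**Checks that disagreed:**
- The side camera read about 7–9 mm off, so I relied on the top camera and the contact forces.
- The turn got stiff over its last 20° because the tool had to stay vertical while the barrel leans. The readings at the ends of the moves rose to about 25 N and 1.1 N·m about the vertical, above the 10 N or so that the spring alone would give. Whether this counts as forcing is for the judge.

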